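Stack, clamp and mark flange blanks on the bench fixture

TASK

Stack every loose aluminium flange blank flat on the green fixture, over its central stud and its pin at once, then lower the red cover over both on top of them. Turn the cover's wing nut backwards (anticlockwise) until it clicks at its stop, then forwards a full quarter turn to start it, and finally press the yellow pedal right down to its stop for a moment to mark the stack and let it come up. Leave the tin, the jar and the screwdriver where they are.

Things in the scene. Friction and masses are not known exactly. Their poses are not given: they have to be found in the camera images.
- fixture: marking fixture screwed to the bench: green base plate 280 x 130 x 12 mm with a dark pedestal (100 x 40 mm, top 40 mm above the bench), upright steel stud and brass pin on the pedestal, a green tower (20 x 50 mm, its top 74 mm above the bench, centre at x = -83 mm) and a yellow pedal on the robot's side. Origin at bench height on the stud's axis; x points from the stud to the pin (away from the pedal), z up
- stud_seat (a point): centre of the stud's foot, on the pedestal's top face (40 mm above the bench). The stud is 20 mm in diameter and 58 mm tall above the pedestal, its last 8 mm tapered to 10 mm diameter
- pin_seat (a point): centre of the anti-rotation pin's foot on the pedestal's top face, 42 mm from the stud along the fixture's x. The pin is 8 mm in diameter and 50 mm tall, its last 5 mm tapered to 3 mm
- pedal_pad (a point): point to press on the upper face of the yellow pedal, 80 mm from its hinge, in the middle of a black rubber pad 50 x 60 mm; about 58 mm above the bench when the pedal is up, 34 mm when it is down. The pedal is 70 mm wide
- pedal (a joint): pedal angle in rad: 0 up, 0.30 fully down on its stop. A spring pushes it up: about 4.5 N at the pad to start it, 11 N at the stop. Pressing it drives the red marking bar forward against the edges of the clamped blanks; it rises by itself when let go
- cover: red clamp cover, 116 x 56 x 10 mm flange, origin on the underside at the centre of its round 22 mm through hole; x along its length towards the end with the 11 mm pin hole (hole centre 42 mm from the origin; the plate reaches from x = -55 to 61 mm, y = -28 to 28 mm), z up; the end with the pin hole has a white stripe. It weighs about 0.3 kg with the black wing nut, which is captive on its top face and turns on it. It can be lifted and carried by the wing nut
- cover_pinhole (a point): centre of the cover's pin hole, at its underside
- nut (a joint): angle of the captive wing nut relative to the cover, in rad, clockwise seen from above positive: 0 when the nut's white line points to the cover's pin hole; -0.8 is the backward stop where the thread clicks, 0.8 is fully run forward (a stop). It has about 0.08 N m of friction and stays where it is left
- nut_grip (a point): on the wing nut's axis, 26 mm above the cover's underside. Black nut: straight bar 54 mm long, 36 mm wide between its flat sides, from 10.5 to 38.5 mm above the cover's underside, with an open 24 mm bore through which the stud can pass; the x axis lies along the bar towards its white line
- tin: bystander: plain closed aluminium tin, 66 mm diameter, 55 mm tall; origin under its centre
- jar: bystander: amber glass jar, 70 mm diameter, 70 mm tall, black cap; origin under its centre
- screwdriver: bystander: screwdriver with an orange handle lying on the bench, x along its length
- blank1: aluminium flange blank (may be absent), 116 x 56 x 10 mm flange, origin on the underside at the centre of its round 22 mm through hole; x along its length towards the end with the 11 mm pin hole (hole centre 42 mm from the origin; the plate reaches from x = -55 to 61 mm, y = -28 to 28 mm), z up; the end with the pin hole has a blue stripe. About 0.16 kg
- blank1_pinhole (a point): centre of the pin hole of blank1, at its underside
- blank2: aluminium flange blank (may be absent), 116 x 56 x 10 mm flange, origin on the underside at the centre of its round 22 mm through hole; x along its length towards the end with the 11 mm pin hole (hole centre 42 mm from the origin; the plate reaches from x = -55 to 61 mm, y = -28 to 28 mm), z up; the end with the pin hole has a blue stripe. About 0.16 kg
- blank2_pinhole (a point): centre of the pin hole of blank2, at its underside
- blank3: aluminium flange blank (may be absent), 116 x 56 x 10 mm flange, origin on the underside at the centre of its round 22 mm through hole; x along its length towards the end with the 11 mm pin hole (hole centre 42 mm from the origin; the plate reaches from x = -55 to 61 mm, y = -28 to 28 mm), z up; the end with the pin hole has a blue stripe. About 0.16 kg
- blank3_pinhole (a point): centre of the pin hole of blank3, at its underside
- blank4: aluminium flange blank (may be absent), 116 x 56 x 10 mm flange, origin on the underside at the centre of its round 22 mm through hole; x along its length towards the end with the 11 mm pin hole (hole centre 42 mm from the origin; the plate reaches from x = -55 to 61 mm, y = -28 to 28 mm), z up; the end with the pin hole has a blue stripe. About 0.16 kg
- blank4_pinhole (a point): centre of the pin hole of blank4, at its underside
Things that resemble listed ones, but are neither listed nor needed, are in the scene too. What is meant by the cover is not purple, and is the larger of those in its own colour. Leave any pink look-alike of the blank2 alone.

How it is judged:
On the way, in this order (a step that is already met when the one before it is completed fails the run):
1. all blanks present lie flat on the pedestal, over stud and pin (horizontal distance between each of blank1, blank2, blank3, blank4 and stud_seat below 0.0025 m and horizontal distance between each of blank1_pinhole, blank2_pinhole, blank3_pinhole, blank4_pinhole and pin_seat below 0.004 m and angle between each of blank1, blank2, blank3, blank4's own z axis and vertical below 0.035 rad and z of each of blank1, blank2, blank3, blank4 in the frame of fixture below 0.0725 m), for 0.2 s.
2. the cover lies flat on the blanks, over stud and pin (all of step 1 and horizontal distance between cover and stud_seat below 0.0025 m and horizontal distance between cover_pinhole and pin_seat below 0.004 m and angle between cover's own z axis and vertical below 0.035 rad and z of cover in the frame of fixture between 0.0575 and 0.0825 m and (contact force between cover and blank1 above 0.2 N or contact force between cover and blank2 above 0.2 N or contact force between cover and blank3 above 0.2 N or contact force between cover and blank4 above 0.2 N)), for 0.2 s.
3. the wing nut is turned backwards to its click stop, with the cover in place (horizontal distance between cover and stud_seat below 0.0025 m and horizontal distance between cover_pinhole and pin_seat below 0.004 m and angle between cover's own z axis and vertical below 0.035 rad and z of cover in the frame of fixture between 0.0575 and 0.0825 m and value of joint nut below -0.7 rad), for 0.1 s.
4. the wing nut is turned forwards about a quarter turn from the click (horizontal distance between cover and stud_seat below 0.0025 m and horizontal distance between cover_pinhole and pin_seat below 0.004 m and angle between cover's own z axis and vertical below 0.035 rad and z of cover in the frame of fixture between 0.0575 and 0.0825 m and value of joint nut above 0.5 rad), for 0.1 s.
5. the pedal is pressed down to its stop (horizontal distance between cover and stud_seat below 0.0025 m and horizontal distance between cover_pinhole and pin_seat below 0.004 m and angle between cover's own z axis and vertical below 0.035 rad and z of cover in the frame of fixture between 0.0575 and 0.0825 m and value of joint pedal above 0.27 rad), for 0.2 s.
At the end, for the whole second after the job is handed in: Every blank present and the cover lie on stud (within 2.5 mm) and pin (4 mm), flat within 2 degrees, fully down, cover touching the blanks, at rest; wing nut at 0.50 rad or more (1.3 rad forward of its click); pedal up (below 0.05 rad) (all of step 1 and all of step 4 and (contact force between cover and blank1 above 0.2 N or contact force between cover and blank2 above 0.2 N or contact force between cover and blank3 above 0.2 N or contact force between cover and blank4 above 0.2 N) and linear speed of each of blank1, blank2, blank3, blank4, cover below 0.02 m/s and value of joint pedal below 0.05 rad).
It fails at once if the tin, the jar or the screwdriver is shifted more than 3 cm or tipped (distance of any of tin, jar, screwdriver from where it was at the start of the episode above 0.03 m or angle between any of tin, jar's own z axis and vertical above 0.5 rad).
Of blank1, blank2, blank3, blank4 only 2 to 4 are there at a start; the rules pass over those that are not, and their reading is None.
At some moment in a run one of blank1, blank2, blank3, blank4, cover may be knocked a few centimetres aside while the robot is not near it.
It also fails if it takes over 210 s, if anything falls off the work surface, if the arm or the gripper's body presses on something with over 40 N, if the wrist force passes 120 N, or if a joint passes its speed limit or range.

ROBOT

A 6-joint arm with a two-finger parallel gripper is mounted at the origin on the work surface. World frame = base frame: x ahead of the robot, y to its left, z up, the work surface at z = 0. Lengths are in m, angles in rad, forces in N, time in s.
With the tool pointing down it reaches from about 0.3 to 0.875 m from the base axis. Payload 6.4 kg.
Tool frame: the origin (TCP) lies where the fingers leave the gripper's body, on its centre line; the fingertips stand 64 mm ahead of it and the grasp point (between the pads) lies 45 mm ahead of it (manip.tcp_to_tips is the distance from the TCP to the fingertips, in m); z points along the fingers, y is the direction in which the jaws open and shut (so a half turn about z gives the same grasp; the last joint's range is limited). The gripper opens to 88 mm and grips with 3 to 60 N. Pads are 18 mm wide; open, the fingers measure 123 mm over their backs; the gripper's body (75 mm by 187 mm) begins 45 mm behind the grasp point.
Start: joints at [-1.389, 0.181, 1.607, -0, 1.354, -0.206], TCP at [0.217, -0.532, 0.303] pointing down, gripper open.
Joint ranges: [-2.99, 2.99], [-0.89, 2.07], [0.3, 2.58], [-1.14, 4.28], [0, 2.63], [-3.12, 3.12]. Speed limits (rad/s): [2.57, 2.57, 3.01, 3.14, 3.14, 3.14].

INTERFACE

Orientations are given as a unit quaternion [w, x, y, z].
In Python, from rig import manip gives the robot as it stands.
- The arm moves only by the shell command python3 -m handwheel 'ROWS' [OPENING]. ROWS is text: rows parted by semicolons, each of 4 numbers parted by spaces: the shift along the tool's x, y, z in mm, then the turn about the tool's z in degrees. In form: dx dy dz turn; .... A call has 1 to 5 rows; each row is the pose to reach, as a shift and turn from the pose commanded when the call began, along the tool's axes at that moment; what a row does not reach only later rows make up. A row lasts 1/8 s, in which the tool goes at most 62.5 mm and 10.7 degrees, less where a joint would pass 70% of its speed; a pose out of reach is approached as far as the arm can. A call with a gripper value outside its range is refused whole. OPENING is the opening, from 0 (shut) to 1 (fully open), set as the call begins (- or left out, the last holds). The fingers move at their own pace and stop on an object; the grip force is fixed at half the most. Time passes only in rows, so rows that repeat a pose let the fingers close. It gives the time, the measured TCP pose, the force and the opening at its end, in the units of the state.
- manip.state(): the state, without advancing time (a new reading comes with each control period).
- manip.get_image(name): name is "scene" or "top"; returns a dict with "frame" (400x640x3 uint8, blue, green, red), "range_z" (400x640 float32, m along the optical axis (not along the pixel's ray), 0 where there is no reading), "fovy" (degrees; the focal length in pixels is half the picture's height over the tangent of half this angle, whatever the lens; pixels are square), "cx", "cy" (the principal point, pixels), "extrinsics" (4x4, takes a point from world to camera coordinates). Camera axes: x right, y down, z forward; pixel columns grow to the right and rows downward; lengths in m; the calibration is good to about 2 mm. A picture is of the moment at which its call begins.
- manip.finish_job(): hands the job in, once; it reports no verdict.
Trained networks look in a picture, given as the dict that the camera call returned (one of the last four; its "shot" number tells which), for a name from the list of things; names that differ only in an ending like _2 or _b are one class to them, and where a whole thing is asked for, a point or a joint stands for the part that bears it (a point fixed in the world has none). Each returns a list of dicts, best first, with "p" (0 to 1); they miss things now and then, are a little off and sometimes report something else, mostly with a low value. They report only what shows in the picture. A call takes as long as a camera call. They do not tell look-alikes from the thing itself.
- manip.cut_out(picture, thing): "pixels" (400x640 bool, what is visible of it) and "rect" ([left, top, right, bottom] in pixels, round what is visible of it).
The state is a dict: "time": time; "joint_positions": joint angles; "qd": joint speeds; "joint_efforts": joint torques, N m; "tcp_pos": TCP position; "tool_rot": TCP orientation; "wrist_force": force on the tool from outside, world axes, zero at the start; "torque": the same for the moment, N m; "width": opening from 0.0 (shut) to 1.0 (fully open).
Only numpy, scipy, OpenCV 4.12 (cv2) and the standard library are available. Lean on these libraries where they do the work, as an engineer would, in place of code of your own. Each camera call takes 0.05 s, during which the arm holds its last target.

## Working session

There is one attempt and no reset: what is moved stays moved. The work goes in short steps, Python scripts to look and compute and a shell command to move; the robot and the scene stay as the last step left them, time stands still between calls to the robot, and variables do not carry over. Pictures are saved under pics/ and viewed, and the job is handed in when it is done.

```bash
ls; mkdir -p pics; cat > h.py <<'E'
import numpy as np, cv2, json
from rig import manip
def snap(n,fn=None):
    d=manip.get_image(n)
    if fn: cv2.imwrite('pics/'+fn+'.png',d['frame'])
    return d
def pts(d,mask=None):
    H,W=d['range_z'].shape
    f=H/2/np.tan(np.radians(d['fovy'])/2)
    v,u=np.mgrid[:H,:W]
    z=d['range_z']
    P=np.stack([(u-d['cx'])*z/f,(v-d['cy'])*z/f,z],-1)
    E=np.array(d['extrinsics']);R=E[:3,:3];t=E[:3,3]
    return (P-t)@R   # R^T (P-t)
E
python3 - <<'E'
from h import *
for n in ['scene','top']:
    d=snap(n,n+'0'); print(n,d['fovy'],d['cx'],d['cy'],np.round(d['extrinsics'],3).tolist())
    np.savez('/tmp/'+n+'0.npz',P=pts(d),f=d['frame'])
    for t in ['fixture','cover','blank1','tin','jar','screwdriver','nut','pedal']:
        try:
            for r in manip.cut_out(d,t): 
                m=r['pixels']; P=pts(d)[m]; P=P[d['range_z'][m]>0]
                print(t,round(r['p'],2),r['rect'],np.round(np.median(P,0),3))
        except Exception as e: print(t,e)
s=manip.state(); print(s)
E
```

```text
pics
scene 45.844160550100526 322.4698598018967 209.3385066635112 [[0.633, 0.774, 0.01, -0.346], [0.625, -0.503, -0.596, -0.314], [-0.457, 0.384, -0.803, 1.673], [0.0, 0.0, 0.0, 1.0]]
fixture 0.77 [279.3, 187.3, 372.4, 275.3] [ 0.603 -0.044  0.014]
fixture 0.38 [197.5, 247.4, 212.5, 268.8] [ 0.462 -0.354  0.033]
cover 0.69 [112.8, 271.2, 165.5, 302.6] [ 0.415 -0.534  0.011]
blank1 0.86 [431.6, 141.0, 461.4, 164.7] [0.602 0.491 0.008]
blank1 0.77 [359.8, 187.3, 400.1, 214.8] [0.602 0.176 0.008]
blank1 0.7 [393.7, 158.8, 437.9, 187.8] [0.596 0.347 0.008]
tin 0.62 [273.4, 284.9, 303.0, 317.0] [ 0.719 -0.253  0.053]
jar 0.57 [390.7, 215.3, 412.3, 246.0] [0.752 0.126 0.059]
jar 0.18 [357.4, 187.1, 399.9, 214.7] [0.598 0.176 0.008]
screwdriver 0.71 [124.8, 323.3, 165.8, 349.4] [ 0.563 -0.579  0.021]
nut 0.8 [197.9, 249.6, 214.1, 268.5] [ 0.464 -0.352  0.034]
nut 0.72 [122.5, 273.9, 145.0, 295.8] [ 0.411 -0.535  0.034]
nut 0.3 [357.7, 188.6, 400.7, 213.7] [0.603 0.177 0.008]
pedal 0.92 [285.9, 189.7, 324.5, 225.4] [ 0.513 -0.034  0.05 ]
top 44.12113227766652 324.9091737836493 200.7549070210
[... 1101 characters left out ...]
5 -0.029  0.05 ]
{'time': 0.9, 'joint_positions': array([-1.38932361e+00,  1.80811889e-01,  1.60698194e+00, -6.23454062e-06,
        1.35380140e+00, -2.06332140e-01]), 'qd': array([ 0.00177422, -0.0004434 ,  0.0016047 , -0.00012349, -0.00151828,
       -0.00044068]), 'joint_efforts': array([-2.71306080e-04, -4.33828712e+01, -3.42166507e+01,  6.99247769e-02,
        3.09880427e-02, -1.14210584e-05]), 'tcp_pos': array([ 0.21744204, -0.53232393,  0.30271651]), 'tool_rot': array([-1.32516557e-06,  9.81259622e-01,  1.92690308e-01, -3.02792873e-06]), 'wrist_force': array([ 0.44322256,  0.33055262, -0.20033241]), 'torque': array([ 0.00889861,  0.02606557, -0.02050532]), 'width': 0.9946376304939997}
```

View pics/scene0.png

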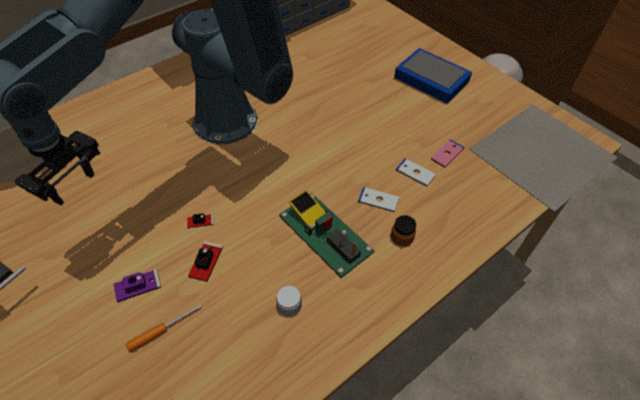

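View pics/top0.png

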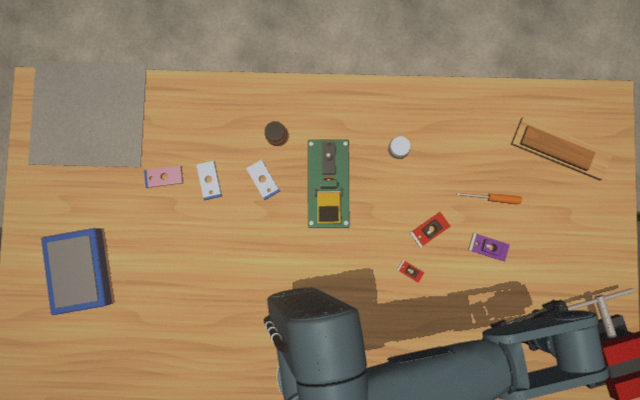

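```bash
python3 - <<'E'
from h import *
for n in ['top','scene']:
    P=np.load(f'/tmp/{n}0.npz')['P']
    print(n); 
    for v in range(20,400,75): print([tuple(np.round(P[v,u],3).tolist()) for u in range(20,640,120)])
d=snap('top'); print({k:(v if np.size(v)<20 else None) for k,v in d.items()})
E
```

```text
top
[(1.443, 1.495, -0.76), (1.457, 0.91, -0.762), (1.465, 0.324, -0.753), (1.477, -0.255, -0.751), (1.485, -0.828, -0.741), (1.502, -1.407, -0.752)]
[(0.855, 0.973, 0.001), (0.863, 0.584, 0.004), (0.872, 0.198, 0.003), (0.88, -0.187, 0.007), (0.891, -0.571, -0.001), (0.898, -0.951, 0.004)]
[(0.611, 0.954, 0.004), (0.62, 0.57, 0.005), (0.628, 0.188, 0.012), (0.64, -0.192, -0.004), (0.647, -0.569, 0.006), (0.658, -0.949, -0.001)]
[(0.374, 0.936, 0.004), (0.383, 0.559, 0.001), (0.393, 0.18, 0.006), (0.402, -0.195, 0.001), (0.412, -0.558, 0.034), (0.421, -0.943, 0.001)]
[(0.141, 0.921, -0.001), (0.151, 0.546, 0.0), (0.161, 0.173, 0.0), (0.171, -0.199, -0.001), (0.228, -0.461, 0.316), (0.195, -0.922, 0.028)]
[(-0.085, 0.903, 0.002), (-0.075, 0.533, 0.002), (-0.065, 0.165, 0.0), (0.175, -0.12, 0.761), (0.14, -0.354, 0.626), (0.016, -0.833, 0.175)]
scene
[(-0.603, -0.388, 0.245), (-1.833, 0.374, -0.638), (0.288, 0.012, 0.522), (-0.118, 0.866, 0.001), (0.142, 1.401, -0.077), (0.432, 2.057, -0.187)]
[(0.282, -0.523, 0.57), (-0.306, -0.172, 0.005), (0.285, -0.011, 0.306), (0.243, 0.525, 0.001
[... 304 characters left out ...]
 -0.001), (1.152, 1.353, -0.744)]
[(0.305, -0.812, -0.001), (0.495, -0.572, -0.007), (0.692, -0.33, -0.006), (0.89, -0.087, -0.003), (1.03, 0.599, -0.748), (1.358, 1.016, -0.764)]
[(0.495, -0.875, 0.0), (0.672, -0.657, 0.0), (0.85, -0.438, 0.001), (0.93, -0.013, -0.758), (1.227, 0.347, -0.744), (1.526, 0.719, -0.756)]
{'frame': None, 'range_z': None, 'fovy': 44.12113227766652, 'cx': 324.9091737836493, 'cy': 200.7549070210909, 'extrinsics': array([[ 0.02517424, -0.99965087, -0.00802518, -0.03253227],
       [-0.99657954, -0.0244632 , -0.07893528,  0.53489412],
       [ 0.0787114 ,  0.00998486, -0.99684744,  1.51687562],
       [ 0.        ,  0.        ,  0.        ,  1.        ]]), 'shot': 3}
```

```bash
python3 - <<'E'
from h import *
f=np.load('/tmp/top0.npz')['f']; g=np.load('/tmp/scene0.npz')['f']
a=cv2.resize(f[110:240,180:360],None,fx=4.4,fy=4.4,interpolation=cv2.INTER_CUBIC)
cv2.imwrite('pics/a.png',a[:600,:800])
a=cv2.resize(f[190:290,390:525],None,fx=5.8,fy=5.8,interpolation=cv2.INTER_CUBIC);cv2.imwrite('pics/b.png',a)
a=cv2.resize(g[130:290,270:470],None,fx=3.7,fy=3.7,interpolation=cv2.INTER_CUBIC);cv2.imwrite('pics/c.png',a)
E
```

```text
(no output)
```

View pics/a.png

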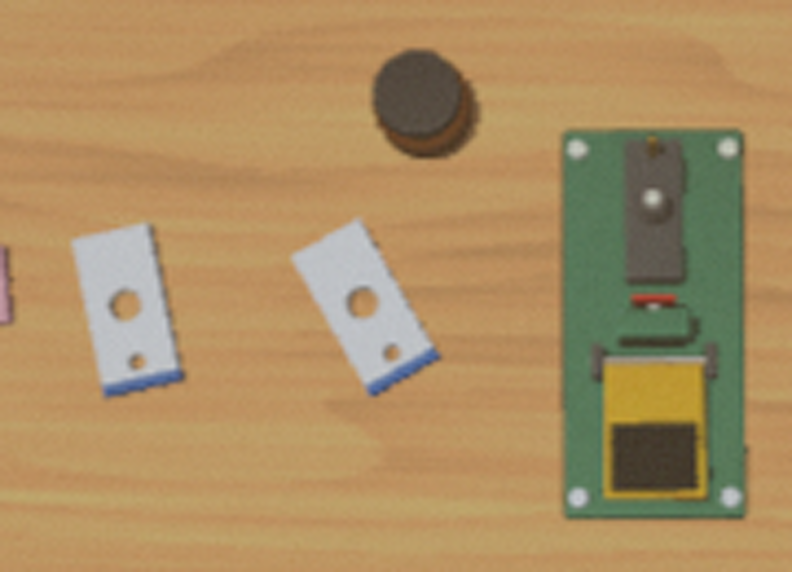

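View pics/b.png

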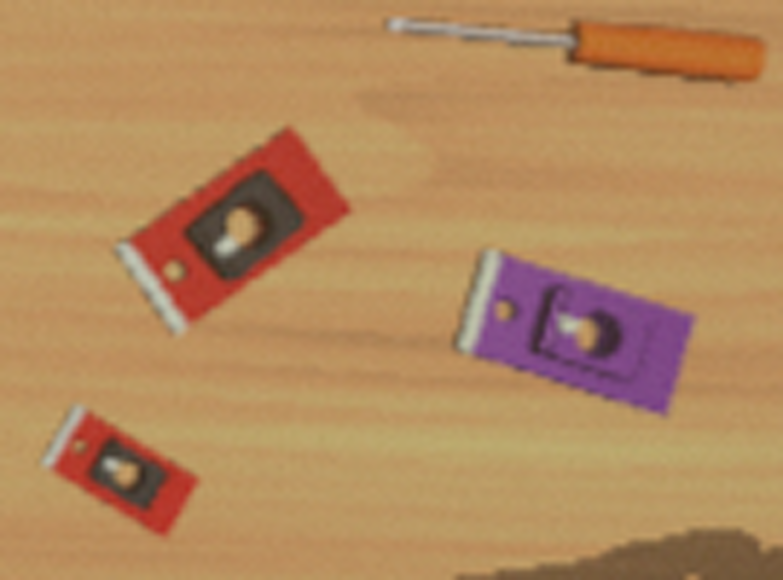

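View pics/c.png

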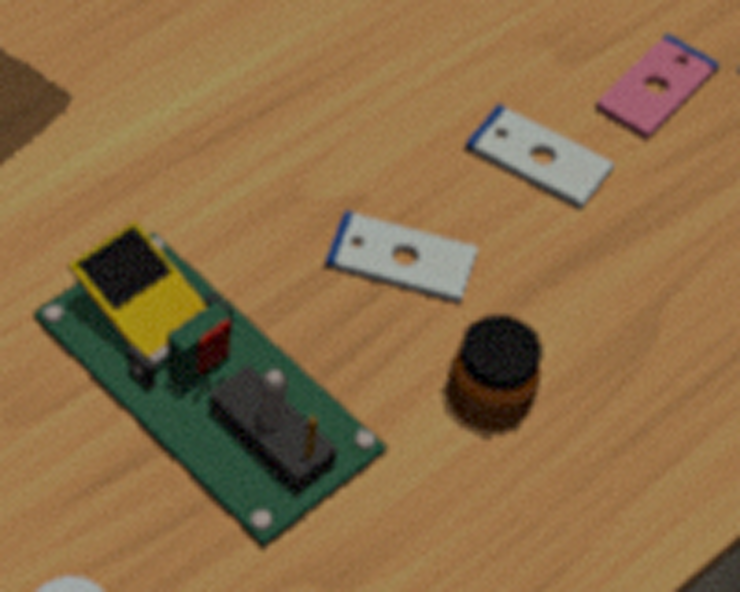

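```bash
cat >> h.py <<'E'
def ray(d,uv,zp):
    uv=np.atleast_2d(np.array(uv,float)); f=200/np.tan(np.radians(d['fovy'])/2)
    E=np.array(d['extrinsics']);R=E[:3,:3];t=E[:3,3]
    c=-R.T@t; D=np.c_[(uv[:,0]-d['cx'])/f,(uv[:,1]-d['cy'])/f,np.ones(len(uv))]@R
    return c+D*((zp-c[2])/D[:,2])[:,None]
def hsv(d): return cv2.cvtColor(d['frame'],cv2.COLOR_BGR2HSV)
def blobs(d,m,zp,minpix=25):
    n,l,s,_=cv2.connectedComponentsWithStats(m.astype(np.uint8),connectivity=8)
    for i in range(1,n):
        if s[i,4]<minpix: continue
        c,_=cv2.findContours((l==i).astype(np.uint8),cv2.RETR_EXTERNAL,cv2.CHAIN_APPROX_NONE)
        v,u=np.nonzero(l==i)
        P=ray(d,np.c_[u,v],zp)[:,:2].astype(np.float32)
        r=cv2.minAreaRect(P*1000)
        yield s[i,4],(round(u.mean(),1),round(v.mean(),1)),np.round(P.mean(0)*1000,1),[np.round(x,1) for x in r]
E
python3 - <<'E'
from h import *
for n in ['top','scene']:
    d=snap(n); h=hsv(d); H,S,V=h[...,0].astype(int),h[...,1].astype(int),h[...,2].astype(int)
    print(n)
    wh=(S<50)&(V>150); blue=(H>105)&(H<125)&(S>120)
    print('white/blue');[print(b) for b in blobs(d,wh|blue,.010)]
    print('blue');[print(b) for b in blobs(d,blue,.010,8)]
    red=((H<6)|(H>174))&(S>150)&(V>110)
    print('red');[print(b) for b in blobs(d,red,.010)]
    gr=(H>55)&(H<90)&(S>60)
    print('green');[print(b) for b in blobs(d,gr,.012,200)]
    ye=(H>20)&(H<30)&(S>170)&(V>150)
    print('yellow');[print(b) for b in blobs(d,ye,.055,100)]
E
```

```text
top
white/blue
(np.int32(307), (np.float64(336.0), np.float64(25.9)), array([1103.3,  -40.8], dtype=float32), [array([1101.4,  -48.4]), array([ 66.6, 102.4]), np.float64(28.6)])
(np.int32(41), (np.float64(232.5), np.float64(17.6)), array([1123.8,  295.2], dtype=float32), [array([1124.8,  295.2]), array([18.4, 46.1]), np.float64(33.3)])
(np.int32(33), (np.float64(353.5), np.float64(20.6)), array([1122.3,  -96.7], dtype=float32), [array([1121.8,  -96. ]), array([18.6, 30.3]), np.float64(47.1)])
(np.int32(527), (np.float64(220.8), np.float64(45.5)), array([1030.3,  329.3], dtype=float32), [array([1032. ,  341.5]), array([ 97.4, 156.3]), np.float64(54.2)])
(np.int32(60), (np.float64(355.5), np.float64(30.2)), array([1090.6, -103.9], dtype=float32), [array([1094.3, -100.2]), array([52.8, 30.4]), np.float64(67.4)])
(np.int32(32), (np.float64(209.2), np.float64(38.8)), array([1051.7,  367.5], dtype=float32), [array([1050.3,  369.2]), array([23.2, 34.4]), np.float64(46.1)])
(np.int32(50), (np.float64(292.9), np.float64(46.1)), array([1033.2,   96.5], dtype=float32), [array([1031.3,   97.1]),
[... 6606 characters left out ...]
 array([ 2.6, 53.6]), np.float64(31.9)])
red
(np.int32(96), (np.float64(198.7), np.float64(221.1)), array([ 328.7, -295.9], dtype=float32), [array([ 327. , -293.8]), array([64.7, 33. ]), np.float64(59.6)])
(np.int32(298), (np.float64(204.7), np.float64(265.0)), array([ 468.5, -358.7], dtype=float32), [array([ 458.7, -352.7]), array([ 53. , 104.9]), np.float64(35.6)])
green
(np.int32(1878), (np.float64(327.0), np.float64(240.1)), array([618.1, -43.2], dtype=float32), [array([594.9, -30.6]), array([276.3, 127.1]), np.float64(1.8)])
yellow
(np.int32(249), (np.float64(312.1), np.float64(214.1)), array([544.9, -38. ], dtype=float32), [array([548.2, -35.5]), array([65.2, 48.4]), np.float64(87.7)])
```

```bash
cat >> h.py <<'E'
from scipy.optimize import minimize
def proj(d,P):
    P=np.atleast_2d(P); f=200/np.tan(np.radians(d['fovy'])/2); E=np.array(d['extrinsics'])
    C=P@E[:3,:3].T+E[:3,3]; return np.c_[C[:,0]/C[:,2]*f+d['cx'],C[:,1]/C[:,2]*f+d['cy']]
SS=8
def poly(img,uv,val,x0,y0):
    q=((uv-[x0-.5,y0-.5])*SS-.5)
    cv2.fillPoly(img,[np.round(q*16).astype(np.int32)],val,shift=4)
def plate_pts(x,y,th,z0,h,L0=-.055,L1=.061,W=.028):
    c,s=np.cos(th),np.sin(th); M=np.array([[c,-s],[s,c]])
    q=np.array([[L0,-W],[L1,-W],[L1,W],[L0,W]])@M.T+[x,y]
    return np.r_[np.c_[q,np.full(4,z0)],np.c_[q,np.full(4,z0+h)]]
def circ(x,y,th,ox,r,z):
    a=np.linspace(0,2*np.pi,33)[:-1]
    return np.c_[x+ox*np.cos(th)+r*np.cos(a),y+ox*np.sin(th)+r*np.sin(a),np.full(32,z)]
def fit(ds,chan,p0,z0=0.,h=.01,holes=True,box=None,bx=(-.055,.061,.028)):
    """chan(d)-> float foreground image (arb. scale). returns pose"""
    items=[]
    for d in ds:
        g=chan(d).astype(np.float32); uv=proj(d,plate_pts(*p0,z0,h,*bx))
        x0,y0=np.floor(uv.min(0)-7).astype(int); x1,y1=np.ceil(uv.max(0)+7).astype(int)
        items.append((d,g[y0:y1,x0:x1],x0,y0))
    def ren(p,d,shape,x0,y0):
        im=np.zeros((shape[0]*SS,shape[1]*SS),np.uint8)
        uv=proj(d,plate_pts(*p,z0,h,*bx)); hu=cv2.convexHull(uv.astype(np.float32))[:,0]
        poly(im,hu,255,x0,y0)
        if holes:
            for ox,r in ((0,.011),(.042,.0055)):
                a=np.zeros_like(im);b=np.zeros_like(im)
                poly(a,proj(d,circ(p[0],p[1],p[2],ox,r,z0+h)),255,x0,y0); poly(b,proj(d,circ(p[0],p[1],p[2],ox,r,z0)),255,x0,y0)
                im[(a>0)&(b>0)]=0
        m=cv2.resize(im,(shape[1],shape[0]),interpolation=cv2.INTER_AREA)/255.
        return cv2.GaussianBlur(m,(0,0),.6)
    def cost(q):
        p=[q[0]/1000,q[1]/1000,q[2]/50]; t=0
        for d,g,x0,y0 in items:
            m=ren(p,d,g.shape,x0,y0).ravel(); A=np.c_[m,np.ones(m.size)]
            r=g.ravel()-A@np.linalg.lstsq(A,g.ravel(),rcond=None)[0]
            t+=(r@r)/((g-g.mean())**2).sum()
        return t/len(items)
    q0=np.array([p0[0]*1000,p0[1]*1000,p0[2]*50])
    best=None
    S=np.vstack([q0,q0+[4,0,0],q0+[0,4,0],q0+[0,0,4]])
    r=minimize(cost,q0,method='Nelder-Mead',options=dict(initial_simplex=S,xatol=.05,fatol=1e-5,maxiter=200))
    q=r.x; return q[0]/1000,q[1]/1000,q[2]/50,r.fun
def lab(i): return lambda d: cv2.cvtColor(d['frame'],cv2.COLOR_BGR2LAB)[...,i].astype(float)
E
cat > m1.py <<'E'
from h import *
T=snap('top');S=snap('scene')
def show(n,p0,ch,**k):
    out=[]
    for nm,ds in (('top',[T]),('scene',[S]),('both',[T,S])):
        r=fit(ds,ch,p0,**k); print(n,nm,np.round([r[0]*1000,r[1]*1000,np.degrees(r[2])],1),'res',round(r[3],3))
    return r
if __name__=='__main__':
    A=show('A',(.600,.180,np.radians(211.6)),lab(2))
    B=show('B',(.594,.351,np.radians(194.4)),lab(2))
    C=show('cover',(.452,-.349,np.radians(126)),lab(1),holes=False)
    G=show('fix',(.592,-.029,np.radians(1.6)),lab(1),holes=False,h=.012,bx=(-.14,.14,.065))
    off=-.39/4.4
    st=ray(T,[328.4+off,155+off],.098)[0]; pn=ray(T,[328.4+off,142.5+off],.09)[0]
    print('stud top',st,'pin',pn, np.degrees(np.arctan2(*(pn-st)[1::-1])),np.linalg.norm((pn-st)[:2]))
    st=ray(S,[344,232],.098)[0]; pn=ray(S,[354.2,243.4],.09)[0]
    print('stud scn',st,'pin',pn, np.degrees(np.arctan2(*(pn-st)[1::-1])),np.linalg.norm((pn-st)[:2]))
E
python3 m1.py
```

```text
A top [602.  180.9 211.7] res 0.046
A scene [600.3 180.3 211.6] res 0.112
A both [601.3 180.7 211.8] res 0.083
B top [596.1 351.5 194.3] res 0.041
B scene [594.1 350.5 194.1] res 0.279
B both [595.7 351.2 194.3] res 0.164
cover top [ 462.2 -357.8  126.5] res 0.585
cover scene [ 459.6 -356.7  125.9] res 0.714
cover both [ 461.1 -357.5  125.6] res 0.651
fix top [593.  -27.5   1.7] res 0.429
fix scene [590.9 -27.6   1.6] res 0.35
fix both [592.4 -27.7   1.6] res 0.391
stud top [ 0.66677324 -0.02668608  0.098     ] pin [ 0.70609352 -0.02570806  0.09      ] 1.4248356498723926 0.03933244477484279
stud scn [ 0.67044853 -0.02763628  0.098     ] pin [ 0.71153634 -0.02655736  0.09      ] 1.504166414976497 0.041101975110636485
```

```bash
cat > go.py <<'E'
import sys
from h import *
def go(x,y,z,a):
    s=manip.state(); w,i,j,k=s['tool_rot']
    R=np.array([[1-2*(j*j+k*k),2*(i*j-k*w),2*(i*k+j*w)],[2*(i*j+k*w),1-2*(i*i+k*k),2*(j*k-i*w)],[2*(i*k-j*w),2*(j*k+i*w),1-2*(i*i+j*j)]])
    ca=np.degrees(np.arctan2(R[1,0],R[0,0])); p=s['tcp_pos']
    d=R.T@((np.array([x,y,z])-p*1000))
    t=(ca-a+180)%360-180
    print('t',round(s['time'],2),'now',np.round(p*1000,1),'ang',round(ca,1),'tilt',round(np.degrees(np.arccos(-R[2,2])),2),'F',np.round(s['wrist_force'],1),'w',round(float(s['width'])*88,1),'q6',round(np.degrees(s['joint_positions'][5]),0))
    print('ROW %.1f %.1f %.1f %.1f'%(*d,t))
if __name__=='__main__': go(*map(float,sys.argv[1:5]))
E
python3 go.py 601 181 250 31.8
```

```text
t 1.15 now [ 217.4 -532.3  302.7] ang 22.2 tilt 0.0 F [-0.1 -0.8 -0.3] w 88.3 q6 -12.0
ROW 624.8 -515.3 52.7 -9.6
```

```bash
python3 -m handwheel '625 -515 53 -9.6;625 -515 53 -9.6;625 -515 53 -9.6;625 -515 53 -9.6;625 -515 53 -9.6' 1; python3 go.py 601 181 250 31.8
```

```text
time: 1.78
tcp_pos: [0.3659, -0.256, 0.2825]
tool_rot: [0.0, 0.962, 0.274, 0.0]
wrist_force: [0.9, -0.3, -0.6]
width: 0.998
t 1.77 now [ 365.9 -256.   282.5] ang 31.8 tilt 0.06 F [ 0.9 -0.3 -0.6] w 87.9 q6 8.0
ROW 430.0 -247.7 32.4 -0.0
```

```bash
python3 -m handwheel '430 -248 32 0;430 -248 32 0;430 -248 32 0;430 -248 32 0;430 -248 32 0' 1; python3 go.py 601 181 250 31.8
python3 -c "
from h import *
snap('top','t2')"
```

```text
time: 2.4
tcp_pos: [0.5135, 0.0191, 0.2625]
tool_rot: [0.0, 0.962, 0.274, 0.0]
wrist_force: [-0.2, -0.7, -0.2]
width: 1.002
t 2.4 now [513.5  19.1 262.5] ang 31.8 tilt 0.07 F [-0.2 -0.7 -0.2] w 88.2 q6 47.0
ROW 159.7 -91.4 12.5 0.0
```

View pics/t2.png

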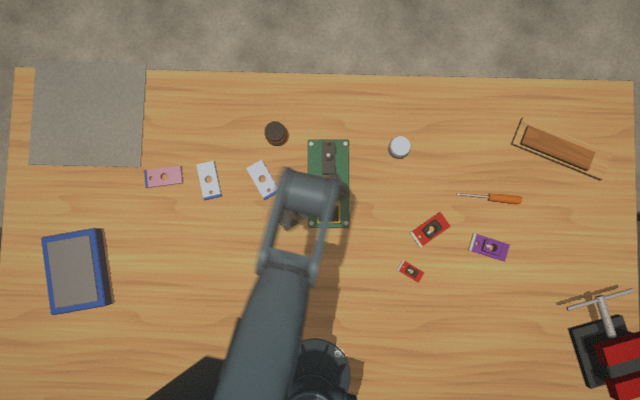

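```bash
python3 -m handwheel '160 -91 100 0;160 -91 100 0;160 -91 100 0;160 -91 100 0;160 -91 100 0' 1; python3 go.py 601.3 180.7 65.5 31.8
python3 -c "
from h import *
d=snap('scene','s3');cv2.imwrite('pics/s3c.png',cv2.resize(d['frame'][100:280,270:470],None,fx=3.3,fy=3.3,interpolation=cv2.INTER_CUBIC))"
```

```text
time: 3.08
tcp_pos: [0.6001, 0.1799, 0.1607]
tool_rot: [-0.0, 0.961, 0.275, -0.001]
wrist_force: [-0.6, 0.0, -0.3]
width: 1.005
t 3.08 now [600.1 179.9 160.7] ang 31.9 tilt 0.14 F [-0.6  0.  -0.3] w 88.4 q6 64.0
ROW 1.7 0.0 95.2 0.1
```

View pics/s3c.png

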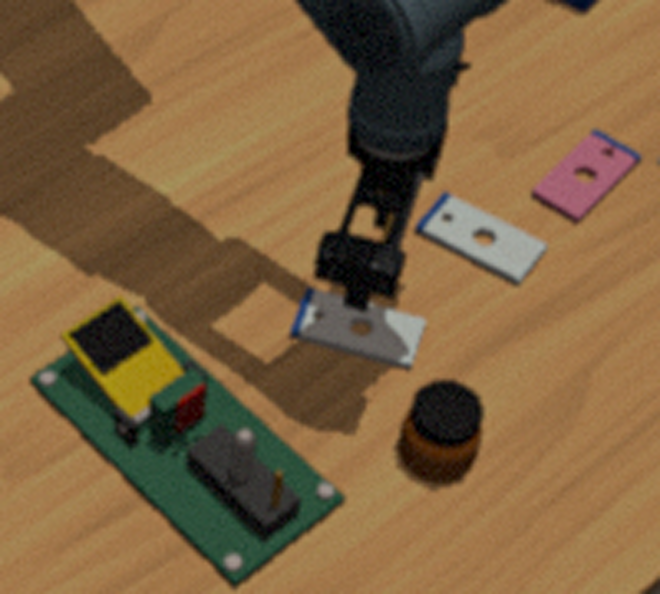

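```bash
python3 -m handwheel '1 0 40 0;1 0 70 0;1 0 85 0;1 0 92 0;1 0 92 0' 1; python3 go.py 601.3 180.7 66 31.8
```

```text
time: 3.75
tcp_pos: [0.6019, 0.179, 0.0709]
tool_rot: [0.0, 0.962, 0.274, 0.0]
wrist_force: [0.6, 0.4, 0.5]
width: 0.999
t 3.75 now [601.9 179.   70.9] ang 31.8 tilt 0.05 F [0.6 0.4 0.5] w 87.9 q6 64.0
ROW 0.4 -1.8 4.9 -0.0
```

```bash
python3 -m handwheel '0 -1.8 4.5 0;0 -1.8 4.5 0;0 -1.8 4.5 0' 1; python3 go.py 601.3 180.7 66 31.8;  python3 -m handwheel '0 0 0 0;0 0 0 0;0 0 0 0;0 0 0 0;0 0 0 0' 0.3; python3 go.py 601.3 180.7 66 31.8
```

```text
time: 4.12
tcp_pos: [0.6007, 0.181, 0.0661]
tool_rot: [0.0, 0.962, 0.274, 0.0]
wrist_force: [-0.1, -0.2, -0.0]
width: 1.0
t 4.12 now [600.7 181.   66.1] ang 31.8 tilt 0.03 F [-0.1 -0.2 -0. ] w 88.0 q6 64.0
ROW 0.4 0.6 0.1 0.0
time: 4.75
tcp_pos: [0.6006, 0.1808, 0.0657]
tool_rot: [0.0, 0.962, 0.274, 0.0]
wrist_force: [0.8, -0.6, 0.2]
width: 0.631
t 4.75 now [600.6 180.8  65.7] ang 31.8 tilt 0.01 F [ 0.8 -0.6  0.2] w 55.5 q6 64.0
ROW 0.5 0.4 -0.3 0.0
```

```bash
python3 -m handwheel '0 0 -60 0;0 0 -110 -10;0 0 -130 -20;0 0 -130 -30;0 0 -130 -40' 0.3; python3 go.py 668 -27 196 181.6
```

```text
time: 5.38
tcp_pos: [0.6004, 0.1809, 0.1959]
tool_rot: [-0.0, 0.808, 0.589, 0.0]
wrist_force: [1.0, 0.6, -1.8]
width: 0.633
t 5.38 now [600.4 180.9 195.9] ang 72.2 tilt 0.01 F [ 1.   0.6 -1.8] w 55.7 q6 24.0
ROW -177.1 128.1 -0.1 -109.4
```

```bash
python3 -m handwheel '-177 128 0 -109.4;-177 128 0 -109.4;-177 128 0 -109.4;-177 128 0 -109.4;-177 128 0 -109.4' 0.3; python3 go.py 668 -27 196 181.6
```

```text
time: 6.0
tcp_pos: [0.6673, -0.0307, 0.1952]
tool_rot: [0.0, 0.462, 0.887, -0.0]
wrist_force: [-0.3, 1.3, -1.3]
width: 0.629
t 6.0 now [667.3 -30.7 195.2] ang 124.9 tilt 0.03 F [-0.3  1.3 -1.3] w 55.4 q6 -48.0
ROW 2.6 2.7 -0.8 -56.7
```

```bash
python3 -m handwheel '2 1 0 -30;2 1 0 -56.7;2 1 0 -56.7;2 1 0 -56.7;2 1 0 -56.7' 0.3; python3 -m handwheel '0 0 0 -3;0 0 0 -3;0 0 0 -3'; python3 go.py 668 -27 196 181.6
cat > m2.py <<'E'
from m1 import *
import sys
s=manip.state(); p=s['tcp_pos']
for n,d in (('top',T),('scene',S)):
    cv2.imwrite(f'pics/{sys.argv[1]}{n}.png',d['frame'])
    u,v=proj(d,[[.68,-.03,.1]])[0].astype(int)
    c=d['frame'][v-55:v+45,u-60:u+60]; cv2.imwrite(f'pics/{sys.argv[1]}{n}c.png',cv2.resize(c,None,fx=5,fy=5,interpolation=cv2.INTER_CUBIC))
E
python3 m2.py h1
```

```text
time: 6.62
tcp_pos: [0.6662, -0.0249, 0.1951]
tool_rot: [-0.001, 0.01, 1.0, 0.0]
wrist_force: [-0.5, -0.1, -1.6]
width: 0.629
time: 7.0
tcp_pos: [0.6664, -0.025, 0.1954]
tool_rot: [-0.0, -0.013, 1.0, 0.0]
wrist_force: [1.1, 0.1, -0.4]
width: 0.629
t 7.0 now [666.4 -25.  195.4] ang -178.5 tilt 0.03 F [ 1.1  0.1 -0.4] w 55.3 q6 -104.0
ROW -1.5 -2.0 -0.6 -0.1
```

View pics/h1scenec.png

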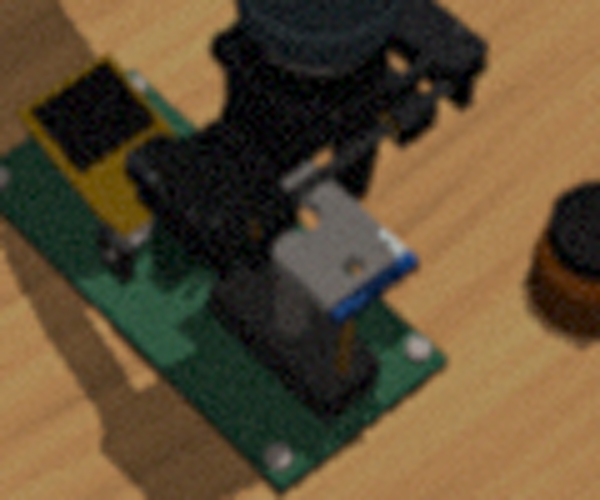

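View pics/h1topc.png

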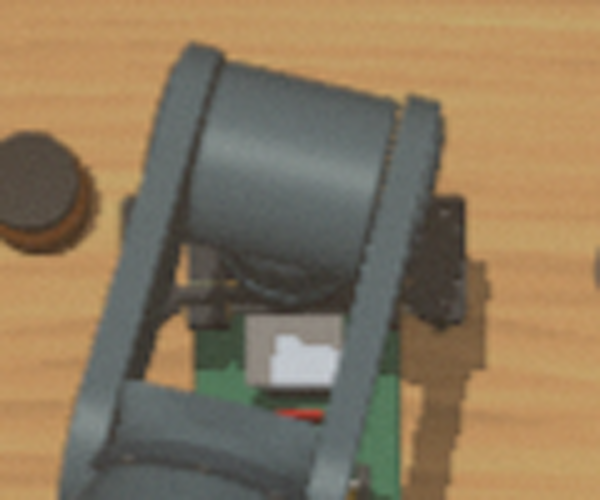

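```bash
cat > ov.py <<'E'
from h import *
def draw(d,frame,curves,center,fn,half=(60,50),sc=6):
    u,v=proj(d,[center])[0].astype(int); x0,y0=u-half[0],v-half[1]
    c=cv2.resize(frame[y0:v+half[1],x0:u+half[0]],None,fx=sc,fy=sc,interpolation=cv2.INTER_CUBIC)
    for P,col in curves:
        q=((proj(d,P)-[x0,y0]+.5)*sc-.5); cv2.polylines(c,[np.round(q).astype(np.int32)],True,col,1)
    cv2.imwrite('pics/'+fn+'.png',c)
def platec(x,y,th,z0,h=.01,col=(0,255,255)):
    p=plate_pts(x,y,th,z0,h); return [(p[:4],col),(p[4:],col),(circ(x,y,th,0,.011,z0+h),col),(circ(x,y,th,.042,.0055,z0+h),col)]
def fixc(x,y,th,col=(255,0,255)):
    z=.04; return [(circ(x,y,th,0,.005,z+.058),col),(circ(x,y,th,0,.01,z+.05),col),(circ(x,y,th,0,.01,z),col),(circ(x,y,th,.042,.0015,z+.05),col),(circ(x,y,th,.042,.004,z+.045),col),(circ(x,y,th,.042,.004,z),col)]
E
python3 - <<'E'
from ov import *
T=snap('top');S=snap('scene')
th=np.radians(1.6); F=fixc(.668,-.027,th)
draw(T,np.load('/tmp/top0.npz')['f'],F,[.68,-.027,.06],'ov_t',(30,30),12)
draw(S,np.load('/tmp/scene0.npz')['f'],F,[.68,-.027,.06],'ov_s',(30,30),12)
p=manip.state()['tcp_pos']
draw(S,S['frame'],platec(p[0],p[1],np.radians(1.5),p[2]-.0657),[.68,-.027,.12],'ov_h',(40,40),10)
E
```

```text
(no output)
```

View pics/ov_t.png

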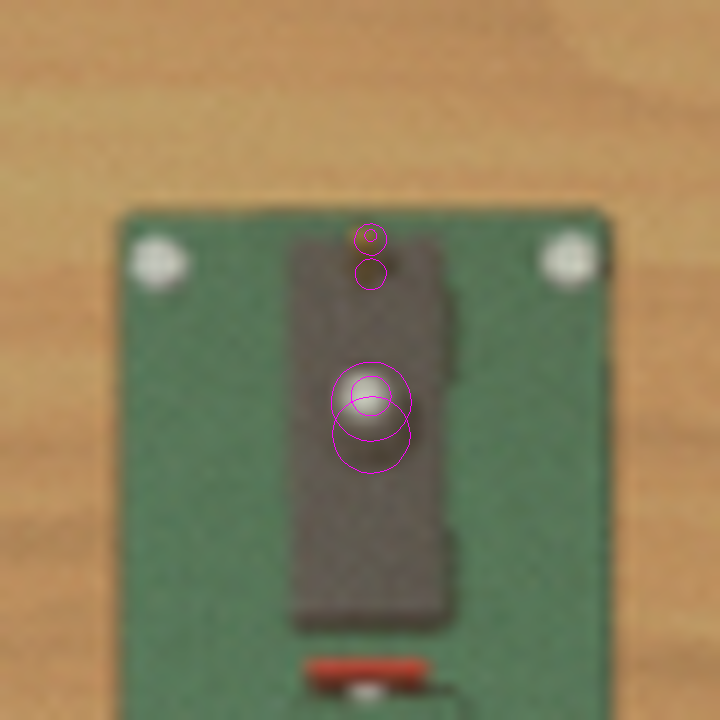

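View pics/ov_s.png

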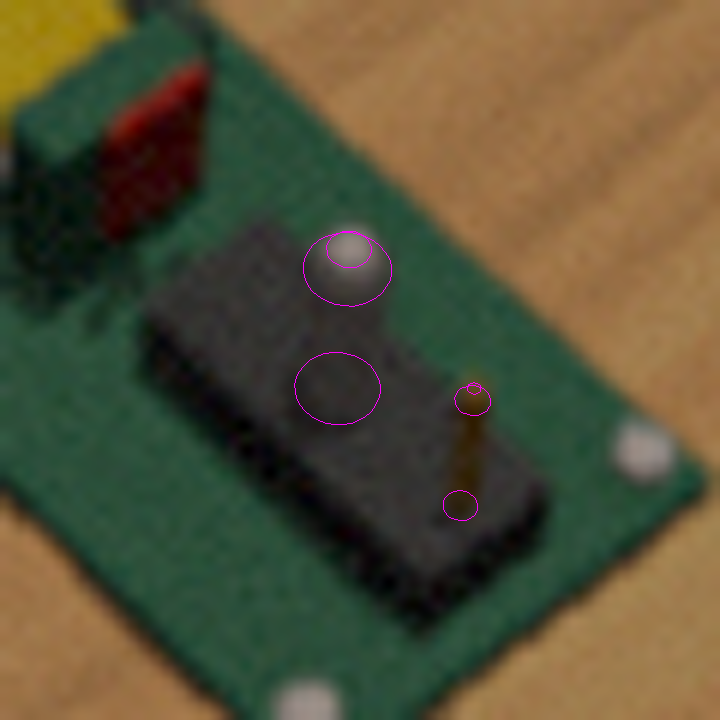

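View pics/ov_h.png

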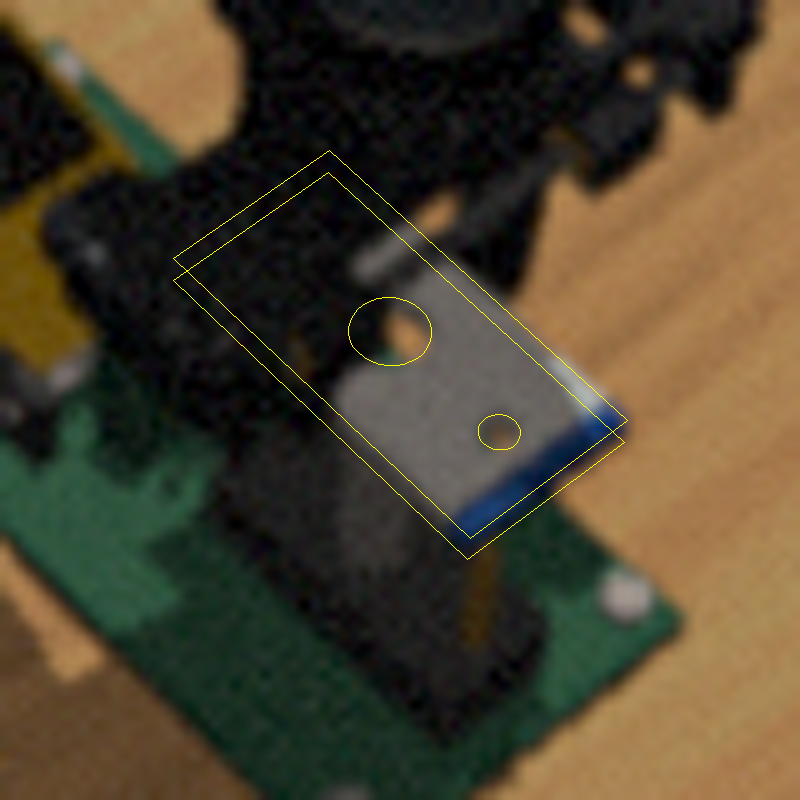

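```bash
python3 -m handwheel '-1.8 -2 0 0;-1.8 -2 24 0;-1.8 -2 24 0' ; python3 go.py 668.3 -27 168 181.6
cat > ovh.py <<'E'
from ov import *
import sys
S=snap('scene'); s=manip.state();p=s['tcp_pos']; fx=[float(v) for v in sys.argv[2:4]]
draw(S,S['frame'],platec(p[0],p[1],np.radians(1.6),p[2]-.0657)+fixc(fx[0]/1000,fx[1]/1000,np.radians(1.6)),[.69,-.027,.1],sys.argv[1],(35,35),12)
E
python3 ovh.py h2 668 -27
```

```text
time: 7.58
tcp_pos: [0.6672, -0.0269, 0.1696]
tool_rot: [-0.002, -0.013, 1.0, 0.0]
wrist_force: [-1.0, 0.4, -1.9]
width: 0.63
t 7.58 now [667.2 -26.9 169.6] ang -178.5 tilt 0.25 F [-1.   0.4 -1.9] w 55.5 q6 -104.0
ROW -1.1 -0.1 1.6 -0.1
```

View pics/h2.png

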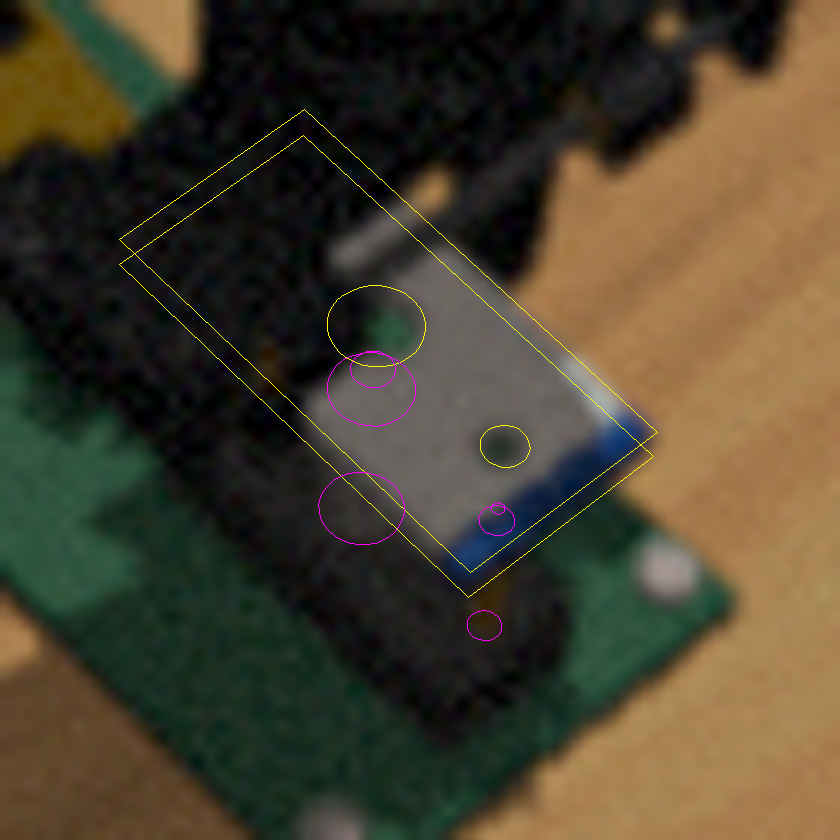

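```bash
python3 -m handwheel '-0.8 0 2 0;-0.8 0 8 0;-0.8 0 14 0;-0.8 0 18 0;-0.8 0 18 0' ; python3 go.py 668 -27 105.7 181.6
```

```text
time: 8.25
tcp_pos: [0.6689, -0.0269, 0.1531]
tool_rot: [-0.001, -0.013, 1.0, 0.0]
wrist_force: [0.5, -0.2, -1.3]
width: 0.631
t 8.25 now [668.9 -26.9 153.1] ang -178.5 tilt 0.06 F [ 0.5 -0.2 -1.3] w 55.5 q6 -104.0
ROW 0.9 -0.1 47.4 -0.1
```

```bash
python3 -m handwheel '0.4 0 8 0;0.4 0 16 0;0.4 0 24 0;0.4 0 30 0;0.4 0 30 0' ; python3 go.py 668 -27 105.7 181.6
```

```text
time: 8.88
tcp_pos: [0.6684, -0.0269, 0.1228]
tool_rot: [-0.001, -0.013, 1.0, 0.0]
wrist_force: [0.1, 0.6, -1.8]
width: 0.632
t 8.88 now [668.4 -26.9 122.8] ang -178.5 tilt 0.08 F [ 0.1  0.6 -1.8] w 55.6 q6 -104.0
ROW 0.4 -0.1 17.1 -0.1
```

```bash
python3 -m handwheel '0 0 8 0;0 0 13 0;0 0 16 0;0 0 16.5 0;0 0 16.5 0' ; python3 go.py 668 -27 105.7 181.6;
```

```text
time: 9.5
tcp_pos: [0.669, -0.027, 0.1073]
tool_rot: [0.0, -0.013, 1.0, -0.0]
wrist_force: [-0.3, 0.2, -1.0]
width: 0.63
t 9.5 now [669.  -27.  107.3] ang -178.5 tilt 0.02 F [-0.3  0.2 -1. ] w 55.4 q6 -104.0
ROW 1.0 0.0 1.6 -0.1
```

```bash
python3 -m handwheel '0 0 1 0;0 0 1 0;0 0 1 0;0 0 1 0' 0.8; python3 go.py 668 -27 105.7 181.6; python3 -m handwheel '0 0 -20 0;0 0 -60 0;0 0 -110 0;0 0 -140 0;0 0 -140 0' 1;python3 go.py 595.5 351.2 240 14.3
```

```text
time: 10.0
tcp_pos: [0.6689, -0.027, 0.1063]
tool_rot: [0.0, -0.013, 1.0, -0.0]
wrist_force: [0.2, -0.6, -0.1]
width: 0.804
t 10.0 now [668.9 -27.  106.3] ang -178.5 tilt 0.01 F [ 0.2 -0.6 -0.1] w 70.7 q6 -104.0
ROW 0.9 0.0 0.6 -0.1
time: 10.62
tcp_pos: [0.6706, -0.0273, 0.2514]
tool_rot: [0.004, -0.013, 1.0, -0.001]
wrist_force: [0.4, -0.6, -0.3]
width: 0.999
t 10.62 now [670.6 -27.3 251.4] ang -178.5 tilt 0.46 F [ 0.4 -0.6 -0.3] w 87.9 q6 -104.0
ROW 65.0 380.4 10.2 167.2
```

```bash
python3 go.py 595.5 351.2 200 194.3; python3 -m handwheel '65 380 50 -12.8;65 380 50 -12.8;65 380 50 -12.8;65 380 50 -12.8;65 380 50 -12.8' 1;  python3 go.py 595.5 351.2 200 194.3;
```

```text
t 10.62 now [670.6 -27.3 251.4] ang -178.5 tilt 0.46 F [ 0.4 -0.6 -0.3] w 87.9 q6 -104.0
ROW 65.3 380.5 50.2 -12.8
time: 11.25
tcp_pos: [0.6071, 0.2786, 0.2046]
tool_rot: [-0.001, -0.125, 0.992, -0.0]
wrist_force: [0.8, 0.5, 0.1]
width: 1.0
t 11.25 now [607.1 278.6 204.6] ang -165.7 tilt 0.1 F [0.8 0.5 0.1] w 88.0 q6 -90.0
ROW -6.7 73.2 4.6 0.0
```

Look at the fixture and blank B now, before gripping.

```bash
python3 -m handwheel '-7 73 35 0;-7 73 35 0;-7 73 35 0;-7 73 35 0' 1;  python3 go.py 595.5 351.2 66 194.3;
cat > m3.py <<'E'
from m1 import *
from ov import *
import sys
tag=sys.argv[1]
show('onfix',(.668,-.027,np.radians(1.6)),lab(2),z0=.04,holes=False)
draw(T,T['frame'],platec(.668,-.027,np.radians(1.6),.04),[.68,-.027,.06],tag+'t',(32,32),11)
draw(S,S['frame'],platec(.668,-.027,np.radians(1.6),.04),[.68,-.027,.06],tag+'s',(32,32),11)
cv2.imwrite('pics/'+tag+'S.png',S['frame'])
E
python3 m3.py k
```

```text
time: 11.75
tcp_pos: [0.598, 0.3479, 0.1715]
tool_rot: [0.0, -0.124, 0.992, -0.0]
wrist_force: [0.8, -0.3, -0.5]
width: 0.998
t 11.75 now [598.  347.9 171.5] ang -165.7 tilt 0.04 F [ 0.8 -0.3 -0.5] w 87.8 q6 -84.0
ROW 1.6 3.9 105.5 -0.0
onfix top [668.9 -25.8   1. ] res 0.391
onfix scene [670.8 -29.    4.4] res 0.659
onfix both [669.1 -25.9   2.2] res 0.528
```

View pics/kt.png

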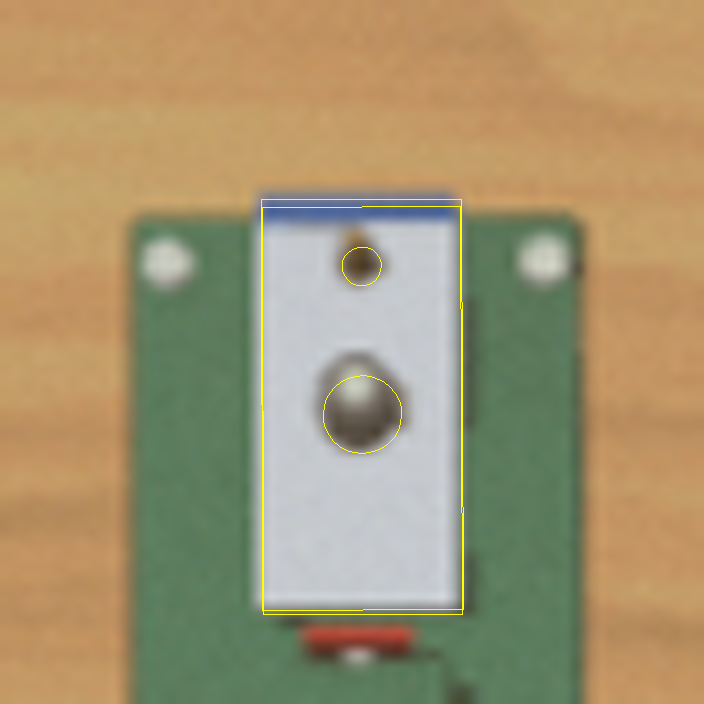

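View pics/kS.png

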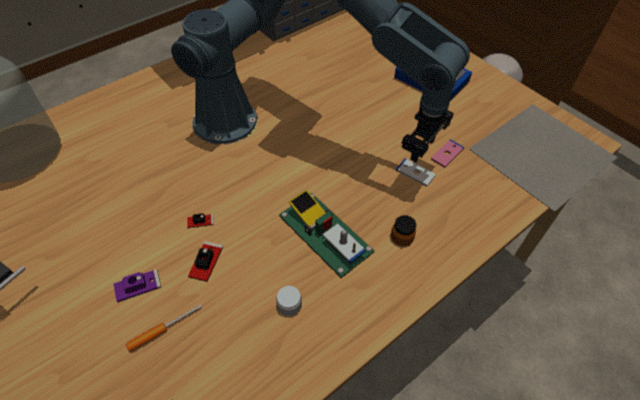

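```bash
python3 -m handwheel '1.5 3.5 40 0;1.5 3.5 75 0;1.5 3.5 95 0;1.5 3.5 100 0;1.5 3.5 100 0' 1; python3 go.py 595.7 350.8 66 194.3
```

```text
time: 12.48
tcp_pos: [0.5956, 0.3523, 0.072]
tool_rot: [0.001, -0.125, 0.992, 0.0]
wrist_force: [-0.4, -0.0, 0.6]
width: 1.004
t 12.47 now [595.6 352.3  72. ] ang -165.7 tilt 0.08 F [-0.4 -0.   0.6] w 88.4 q6 -84.0
ROW 0.3 -1.5 6.0 0.0
```

```bash
python3 -m handwheel '0 -1 5.7 0;0 -1 5.7 0;0 -1 5.7 0' 1; python3 go.py 595.7 350.8 66 194.3;  python3 -m handwheel '0 0 0 0;0 0 0 0;0 0 0 0;0 0 0 0;0 0 0 0' 0.3; python3 go.py 595.7 350.8 66 194.3
```

```text
time: 12.85
tcp_pos: [0.5952, 0.3516, 0.0658]
tool_rot: [0.0, -0.125, 0.992, 0.0]
wrist_force: [0.5, 0.0, 1.2]
width: 0.997
t 12.85 now [595.2 351.6  65.8] ang -165.7 tilt 0.04 F [0.5 0.  1.2] w 87.7 q6 -84.0
ROW -0.3 -0.9 -0.2 0.0
time: 13.48
tcp_pos: [0.5951, 0.3514, 0.0653]
tool_rot: [-0.0, -0.125, 0.992, -0.0]
wrist_force: [0.1, -1.0, -0.4]
width: 0.634
t 13.47 now [595.1 351.4  65.3] ang -165.7 tilt 0.01 F [ 0.1 -1.  -0.4] w 55.8 q6 -84.0
ROW -0.5 -0.7 -0.7 0.0
```

```bash
python3 -m handwheel '0 0 -60 0;0 0 -110 10;0 0 -135 20;0 0 -135 30;0 0 -135 40' 0.3; python3 go.py 668.9 -27 200 1.6
```

```text
time: 14.1
tcp_pos: [0.5949, 0.3515, 0.2006]
tool_rot: [0.0, 0.225, 0.974, 0.0]
wrist_force: [-0.4, 0.2, -1.6]
width: 0.632
t 14.1 now [594.9 351.5 200.6] ang 154.0 tilt 0.01 F [-0.4  0.2 -1.6] w 55.6 q6 -43.0
ROW -232.4 -307.8 0.5 152.4
```

```bash
python3 -m handwheel '-232 -308 0 152.4;-232 -308 0 152.4;-232 -308 0 152.4;-232 -308 0 152.4;-232 -308 0 152.4' 0.3; python3 go.py 668.9 -27 200 1.6
```

```text
time: 14.72
tcp_pos: [0.6563, 0.0432, 0.2]
tool_rot: [-0.0, 0.641, 0.768, -0.0]
wrist_force: [0.1, -0.3, -1.6]
width: 0.633
t 14.72 now [656.3  43.2 200. ] ang 100.3 tilt 0.03 F [ 0.1 -0.3 -1.6] w 55.7 q6 -17.0
ROW -71.3 -0.1 -0.0 98.7
```

```bash
python3 -m handwheel '-71 0 0 98.7;-71 0 0 98.7;-71 0 0 98.7;-71 0 0 98.7;-71 0 0 98.7' 0.3; python3 go.py 668.9 -27 200 1.6;  python3 -c "print()"
```

```text
time: 15.35
tcp_pos: [0.6692, -0.0248, 0.1997]
tool_rot: [-0.0, 0.919, 0.395, -0.0]
wrist_force: [0.1, -0.0, -1.3]
width: 0.628
t 15.35 now [669.2 -24.8 199.7] ang 46.5 tilt 0.06 F [ 0.1 -0.  -1.3] w 55.2 q6 31.0
ROW -1.8 1.3 -0.3 44.9
```

```bash
python3 -m handwheel '-1 1 0 44.9;-1 1 0 44.9;-1 1 0 44.9;-1 1 0 44.9;-1 1 0 44.9' 0.3; python3 -m handwheel '0 0 15 0;0 0 15 0';python3 go.py 668.9 -27 178 1.6
```

```text
time: 15.98
tcp_pos: [0.6693, -0.026, 0.1998]
tool_rot: [-0.0, 1.0, 0.017, -0.0]
wrist_force: [0.6, -0.3, -1.5]
width: 0.63
time: 16.23
tcp_pos: [0.6683, -0.0259, 0.1829]
tool_rot: [-0.0, 1.0, 0.019, -0.002]
wrist_force: [-0.5, 0.7, -1.7]
width: 0.626
t 16.23 now [668.3 -25.9 182.9] ang 2.1 tilt 0.23 F [-0.5  0.7 -1.7] w 55.0 q6 76.0
ROW 0.6 1.2 4.9 0.5
```

```bash
python3 -m handwheel '0 1.1 0 0.5;0 1.1 5 0.5;0 1.1 11 0.5;0 1.1 11 0.5;0 1.1 11 0.5'; python3 ovh.py h4 668.4 -27;python3 go.py 668.9 -27 160 1.6
```

```text
time: 16.85
tcp_pos: [0.6696, -0.0272, 0.1743]
tool_rot: [-0.0, 1.0, 0.013, -0.0]
wrist_force: [-0.9, -0.0, -1.0]
width: 0.631
t 16.9 now [669.7 -27.3 174.4] ang 1.5 tilt 0.01 F [-0.6 -0.5 -1.9] w 55.4 q6 76.0
ROW -0.8 -0.3 14.4 -0.1
```

View pics/h4.png

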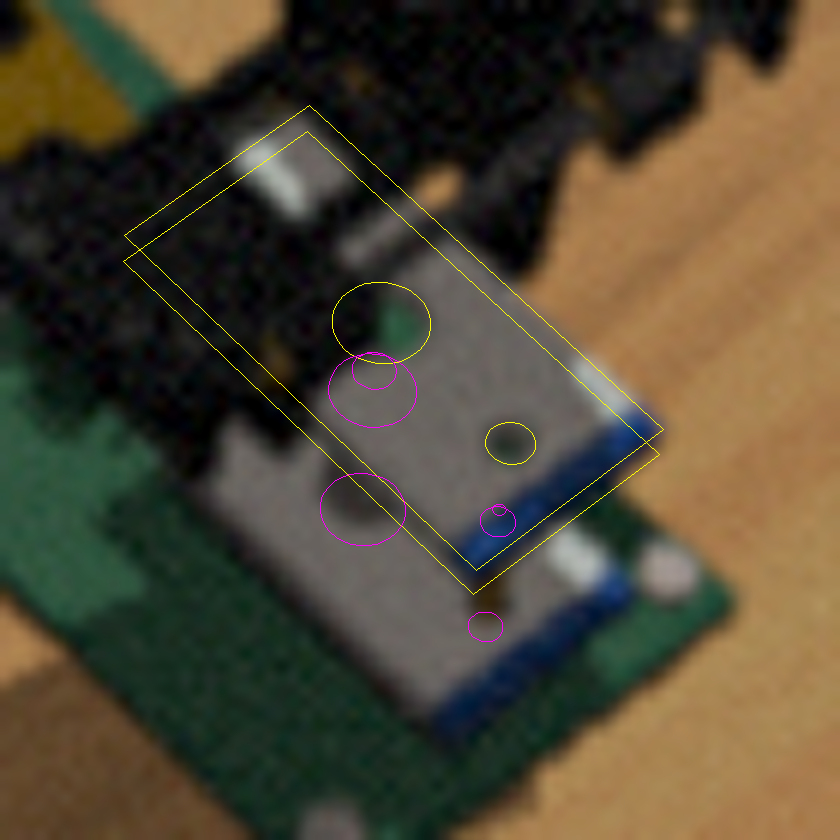

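Looks like the first one did. Adjust slightly and descend.

```bash
python3 -m handwheel '-0.6 -0.3 4 0;-0.6 -0.3 10 0;-0.6 -0.3 16 0;-0.6 -0.3 22 0;-0.6 -0.3 22 0';python3 go.py 668.9 -27 115.5 1.6
```

```text
time: 17.52
tcp_pos: [0.6685, -0.0269, 0.1514]
tool_rot: [-0.0, 1.0, 0.013, -0.001]
wrist_force: [-0.6, -0.1, -1.5]
width: 0.629
t 17.52 now [668.5 -26.9 151.4] ang 1.5 tilt 0.09 F [-0.6 -0.1 -1.5] w 55.4 q6 76.0
ROW 0.4 0.2 35.9 -0.1
```

```bash
python3 -m handwheel '0.2 0 9 0;0.2 0 18 0;0.2 0 26 0;0.2 0 33 0;0.2 0 34.5 0';python3 go.py 668.9 -27 115.5 1.6;python3 -m handwheel '0 0 0 0;0 0 0 0';python3 go.py 668.9 -27 115.5 1.6
```

```text
time: 18.15
tcp_pos: [0.6688, -0.0269, 0.1169]
tool_rot: [-0.0, 1.0, 0.013, -0.001]
wrist_force: [-0.3, 0.3, -1.2]
width: 0.631
t 18.15 now [668.8 -26.9 116.9] ang 1.5 tilt 0.07 F [-0.3  0.3 -1.2] w 55.5 q6 76.0
ROW 0.1 0.1 1.4 -0.1
time: 18.4
tcp_pos: [0.6695, -0.027, 0.1183]
tool_rot: [0.0, 1.0, 0.013, 0.0]
wrist_force: [-0.2, -0.2, -2.5]
width: 0.627
t 18.4 now [669.5 -27.  118.3] ang 1.5 tilt 0.04 F [-0.2 -0.2 -2.5] w 55.1 q6 76.0
ROW -0.6 -0.0 2.8 -0.1
```

```bash
python3 -m handwheel '-0.5 0 2.3 0;-0.5 0 2.3 0;-0.5 0 2.3 0';python3 go.py 668.9 -27 115.5 1.6; python3 -m handwheel '0 0 0 0;0 0 0 0;0 0 0 0;0 0 0 0' 0.8; python3 -m handwheel '0 0 -20 0;0 0 -60 0;0 0 -110 0;0 0 -130 0;0 0 -130 0' 1;python3 go.py 460 -354 240 35
```

```text
time: 18.77
tcp_pos: [0.6687, -0.027, 0.1155]
tool_rot: [-0.0, 1.0, 0.013, 0.0]
wrist_force: [0.7, -0.6, -1.7]
width: 0.632
t 18.77 now [668.7 -27.  115.5] ang 1.5 tilt 0.0 F [ 0.7 -0.6 -1.7] w 55.6 q6 76.0
ROW 0.2 0.0 0.0 -0.1
time: 19.27
tcp_pos: [0.6688, -0.027, 0.1156]
tool_rot: [0.0, 1.0, 0.013, 0.0]
wrist_force: [-0.4, -0.6, 0.0]
width: 0.8
time: 19.9
tcp_pos: [0.6696, -0.0271, 0.248]
tool_rot: [0.0, 1.0, 0.013, 0.002]
wrist_force: [-0.4, 0.1, -0.6]
width: 1.0
t 19.9 now [669.6 -27.1 248. ] ang 1.5 tilt 0.25 F [-0.4  0.1 -0.6] w 88.0 q6 76.0
ROW -218.1 321.2 7.4 -33.5
```

```bash
cat > m4.py <<'E'
from m1 import *
from ov import *
show('cov',(.4573,-.3514,np.radians(126)),lab(1),holes=False,bx=(-.055,.053,.028))
dark=lambda d: -cv2.cvtColor(d['frame'],cv2.COLOR_BGR2LAB)[...,0].astype(float)-3*np.clip(cv2.cvtColor(d['frame'],cv2.COLOR_BGR2LAB)[...,1].astype(float)-135,0,60)
for d,n in((T,'T'),(S,'S')):
    h=hsv(d).astype(int); L=cv2.cvtColor(d['frame'],cv2.COLOR_BGR2LAB)
    m=(L[...,0]<95)&(abs(L[...,1].astype(int)-128)<14)
    u,v=proj(d,[[.4573,-.3514,.035]])[0].astype(int); mm=np.zeros_like(m); mm[v-14:v+14,u-14:u+14]=m[v-14:v+14,u-14:u+14]
    for b in blobs(d,mm,.0385): print('nut',n,b)
c=(.4573,-.3514,np.radians(126))
def nutc(x,y,a):
    r=[]
    for z in(.0105,.0385): r.append((plate_pts(x,y,a,z,0,-.027,.027,.018)[:4],(0,255,0)))
    r.append((circ(x,y,a,0,.012,.0385),(0,255,0)));return r
for d,n in((T,'t'),(S,'s')): draw(d,d['frame'],platec(*c,0)+nutc(*c),[*c[:2],.02],'cv'+n,(25,25),14)
draw(T,T['frame'],platec(.6684,-.027,np.radians(1.6),.05),[.68,-.027,.06],'k2t',(32,32),11)
draw(S,S['frame'],platec(.6684,-.027,np.radians(1.6),.05),[.68,-.027,.06],'k2s',(32,32),11)
cv2.imwrite('pics/all.png',np.hstack([np.vstack([cv2.imread('pics/cvt.png')[:340,100:600],cv2.imread('pics/cvs.png')[100:440,100:600]])[:600],np.vstack([cv2.imread('pics/k2t.png')[100:400,200:500],cv2.imread('pics/k2s.png')[200:500,200:500]])]))
E
python3 m4.py
```

```text
cov top [ 459.2 -328.7  126.6] res 0.545
cov scene [ 456.9 -327.3  126. ] res 0.688
cov both [ 458.6 -328.   125.6] res 0.62
nut T (np.int32(132), (np.float64(425.1), np.float64(227.5)), array([ 459.6, -328.2], dtype=float32), [array([ 458.4, -324.8]), array([34.2, 52.5]), np.float64(40.9)])
nut S (np.int32(223), (np.float64(210.0), np.float64(254.7)), array([ 467.4, -335.4], dtype=float32), [array([ 467. , -332.2]), array([42.5, 59.6]), np.float64(41.7)])
```

View pics/all.png

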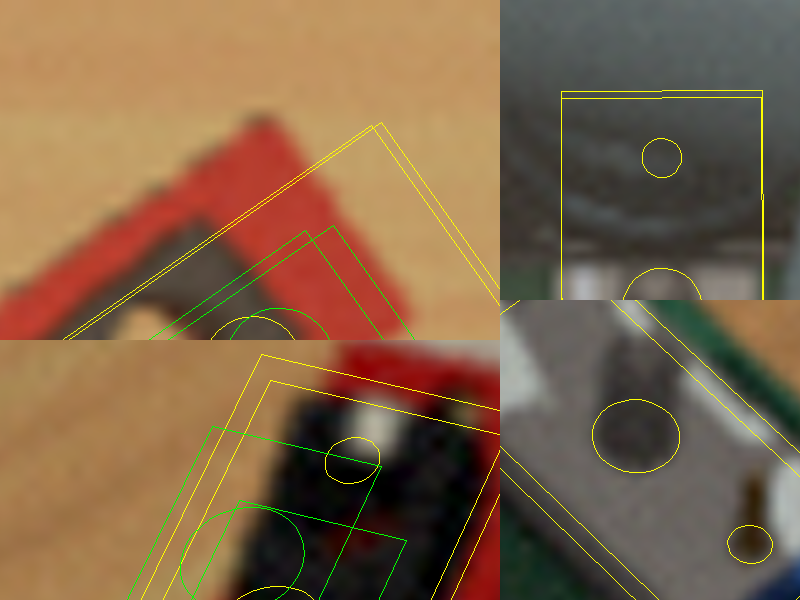

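View pics/cvt.png

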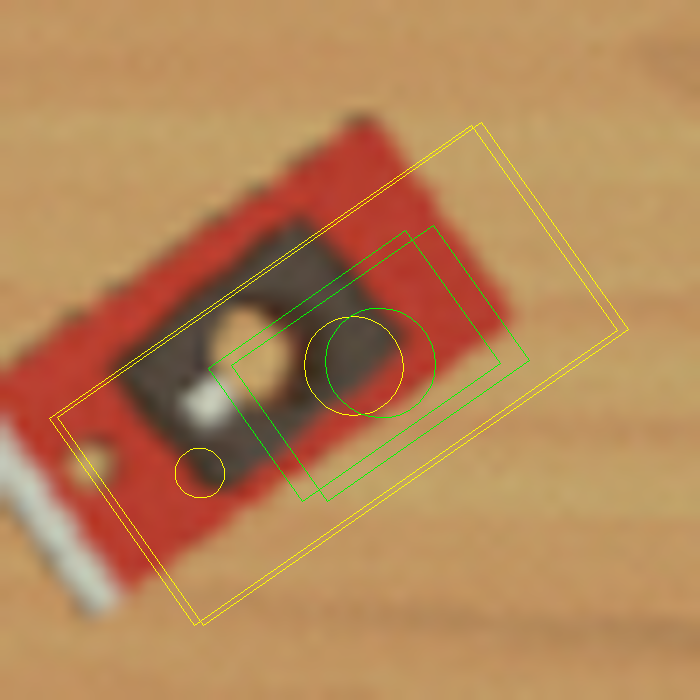

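```bash
cat > m5.py <<'E'
from m1 import *
from ov import *
import sys
for d,n in((T,'T'),(S,'S')):
    h=hsv(d).astype(int);H,Sa,V=h[...,0],h[...,1],h[...,2]
    for nm,m in (('red',((H<6)|(H>174))&(Sa>150)&(V>110)),('wh',(Sa<50)&(V>150))):
        for b in blobs(d,m,.010,20):
            if abs(b[2][0]-450)<70 and abs(b[2][1]+320)<70: print(n,nm,b)
    if len(sys.argv)>2:
        x,y,ca,na=[float(v) for v in sys.argv[2:6]]; c=(x/1000,y/1000,np.radians(ca)); N=(x/1000,y/1000,np.radians(na))
        r=[]
        for z in(.0105,.0385): r.append((plate_pts(*N,z,0,-.027,.027,.018)[:4],(0,255,0)))
        r.append((circ(*N,0,.012,.0385),(0,255,0)))
        draw(d,d['frame'],platec(*c,0)+r,[*c[:2],.02],sys.argv[1]+n,(25,25),14)
E
python3 m5.py cw 457 -323 126 131
```

```text
T red (np.int32(334), (np.float64(423.4), np.float64(227.4)), array([ 460.7, -328.5], dtype=float32), [array([ 459.1, -328. ]), array([ 53.5, 105. ]), np.float64(36.2)])
T wh (np.int32(36), (np.float64(407.6), np.float64(238.1)), array([ 426.1, -279.7], dtype=float32), [array([ 425.7, -279.8]), array([53.1,  6.1]), np.float64(34.7)])
S red (np.int32(294), (np.float64(212.5), np.float64(260.6)), array([ 470.1, -334.4], dtype=float32), [array([ 460.3, -328.9]), array([ 54.4, 105.6]), np.float64(36.3)])
S wh (np.int32(25), (np.float64(220.3), np.float64(239.8)), array([ 425.2, -281.3], dtype=float32), [array([ 424.6, -281.7]), array([49.6,  4.3]), np.float64(36.7)])
```

View pics/cwT.png

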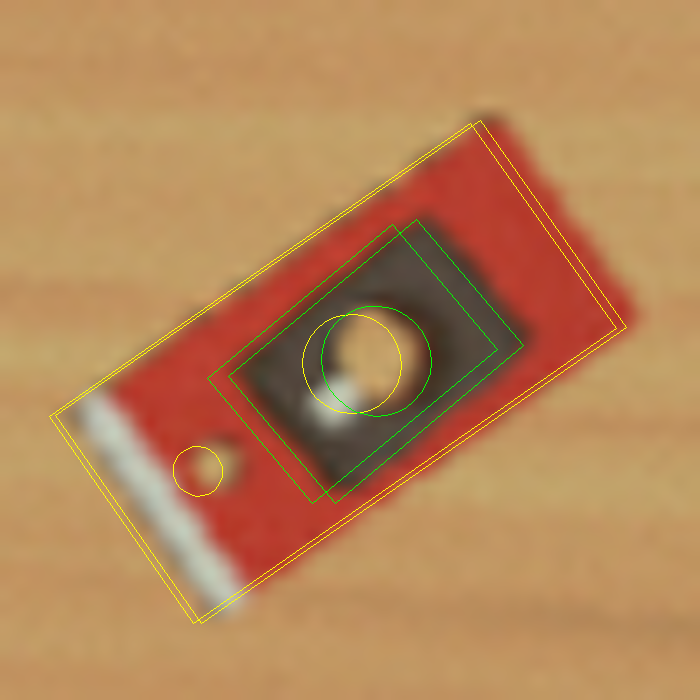

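View pics/cwS.png

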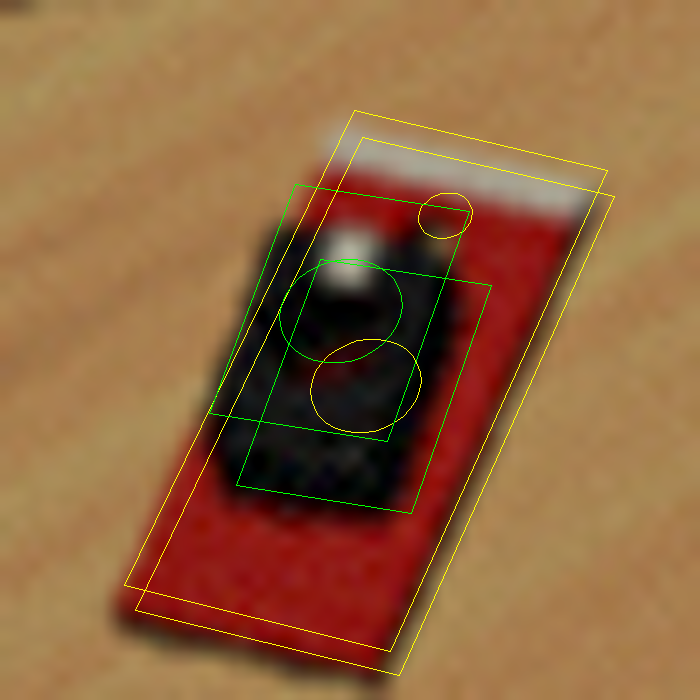

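```bash
python3 m5.py cx 459.3 -327.3 125.9 129.5 >/dev/null
```

```text
(no output)
```

View pics/cxT.png

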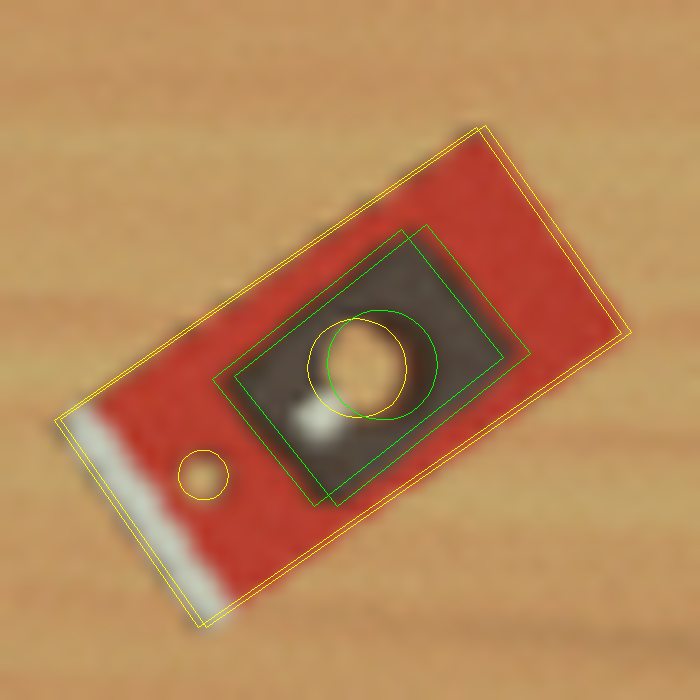

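View pics/cxS.png

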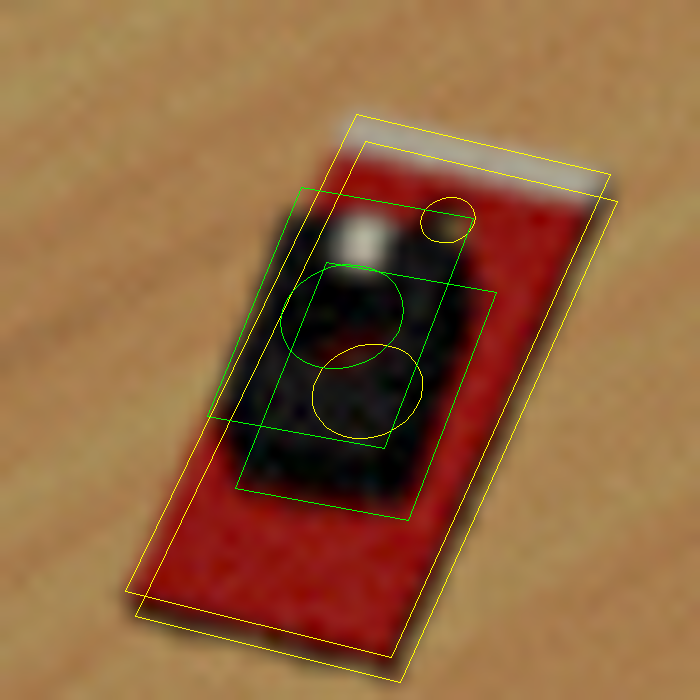

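```bash
python3 go.py 459.3 -328 200 -51.2; python3 -m handwheel '-220 295 48 52.7;-220 295 48 52.7;-220 295 48 52.7;-220 295 48 52.7;-220 295 48 52.7' 1;python3 go.py 459.3 -328 150 -51.2
```

```text
t 20.2 now [667.9 -26.8 243.3] ang 1.5 tilt 0.2 F [-0.8  0.2 -0.5] w 88.1 q6 76.0
ROW -216.3 295.6 43.8 52.7
time: 20.82
tcp_pos: [0.4885, -0.2813, 0.204]
tool_rot: [-0.0, 0.901, -0.435, -0.001]
wrist_force: [0.1, -0.7, 0.7]
width: 1.003
t 20.82 now [ 488.5 -281.3  204. ] ang -51.5 tilt 0.06 F [ 0.1 -0.7  0.7] w 88.3 q6 100.0
ROW 18.4 51.9 54.0 -0.3
```

```bash
python3 -m handwheel '18.5 52 54 0;18.5 52 54 0;18.5 52 54 0;18.5 52 54 0' 1;python3 go.py 459.3 -328 77 -51.2
python3 - <<'E'
from m1 import *
from ov import *
S0=S
draw(T,T['frame'],platec(.6688,-.0263,np.radians(1.6),.05),[.68,-.027,.06],'k3t',(25,25),12)
draw(S,S['frame'],platec(.668,-.027,np.radians(1.6),.05),[.68,-.027,.06],'k3s',(25,25),12)
draw(S,S['frame'],platec(.4593,-.3273,np.radians(125.9),0),[.459,-.327,.06],'k3c',(25,25),12)
cv2.imwrite('pics/k3.png',cv2.resize(np.hstack([cv2.imread(f'pics/k3{a}.png') for a in 'tsc']),(799,266),interpolation=cv2.INTER_AREA))
E
```

```text
time: 21.32
tcp_pos: [0.4623, -0.3265, 0.1519]
tool_rot: [0.0, 0.902, -0.431, 0.001]
wrist_force: [0.0, -0.1, -0.2]
width: 1.002
t 21.32 now [ 462.3 -326.5  151.9] ang -51.1 tilt 0.07 F [ 0.  -0.1 -0.2] w 88.2 q6 94.0
ROW -0.8 3.3 74.9 0.1
```

View pics/k3.png

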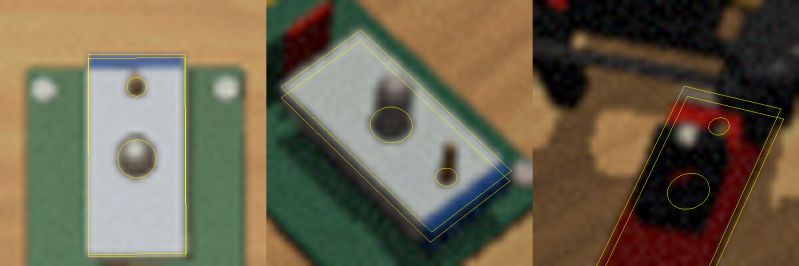

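View pics/k3s.png

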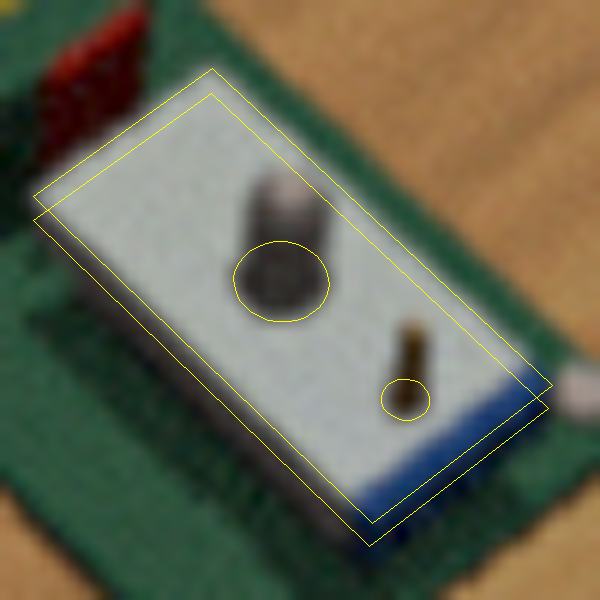

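```bash
python3 -m handwheel '-0.8 3.3 25 0;-0.8 3.3 48 0;-0.8 3.3 62 0;-0.8 3.3 68 0;-0.8 3.3 68 0' 1;python3 -m handwheel '0 0 0 0;0 0 0 0';python3 go.py 459.3 -328 77.5 -51.2
```

```text
time: 22.05
tcp_pos: [0.4584, -0.3285, 0.0833]
tool_rot: [0.0, 0.902, -0.432, 0.0]
wrist_force: [0.1, 0.2, 0.6]
width: 0.995
time: 22.3
tcp_pos: [0.4584, -0.329, 0.0838]
tool_rot: [0.0, 0.902, -0.432, 0.001]
wrist_force: [-0.1, -0.1, -0.0]
width: 0.999
t 22.3 now [ 458.4 -329.    83.8] ang -51.2 tilt 0.07 F [-0.1 -0.1 -0. ] w 87.9 q6 93.0
ROW -0.2 -1.3 6.3 0.0
```

```bash
python3 -m handwheel '0 -1 6.3 0;0 -1 6.3 0;0 -1 6.3 0' 1;python3 go.py 459.3 -328 77.5 -51.2;python3 -m handwheel '0 0 0 0;0 0 0 0;0 0 0 0;0 0 0 0;0 0 0 0' 0.1;python3 -m handwheel '0 0 0 0;0 0 0 0' 0.1;python3 go.py 459.3 -328 77.5 -51.2
```

```text
time: 22.68
tcp_pos: [0.4587, -0.3279, 0.0766]
tool_rot: [-0.0, 0.902, -0.432, -0.0]
wrist_force: [-0.2, -0.6, -0.3]
width: 1.0
t 22.68 now [ 458.7 -327.9   76.6] ang -51.2 tilt 0.02 F [-0.2 -0.6 -0.3] w 88.0 q6 94.0
ROW 0.4 -0.4 -0.9 0.0
time: 23.3
tcp_pos: [0.4588, -0.328, 0.0768]
tool_rot: [0.0, 0.902, -0.432, 0.0]
wrist_force: [0.2, 0.2, -0.6]
width: 0.458
time: 23.55
tcp_pos: [0.4588, -0.328, 0.0768]
tool_rot: [0.0, 0.902, -0.432, -0.0]
wrist_force: [-1.2, -1.0, 0.3]
width: 0.406
t 23.55 now [ 458.8 -328.    76.8] ang -51.2 tilt 0.01 F [-1.2 -1.   0.3] w 35.7 q6 94.0
ROW 0.3 -0.4 -0.7 0.0
```

```bash
python3 -m handwheel '0 0 -40 0;0 0 -90 0;0 0 -123 0;0 0 -123 0;0 0 -123 0' 0.1;python3 go.py 668.6 -27 200 184.6
python3 m2.py q; python3 - <<'E'
from m1 import *
from ov import *
p=manip.state()['tcp_pos']
draw(S,S['frame'],platec(p[0],p[1],np.radians(125.9),p[2]-.0768),[*p[:2],.12],'qs',(30,30),12)
draw(T,T['frame'],platec(p[0],p[1],np.radians(125.9),p[2]-.0768),[*p[:2],.12],'qt',(30,30),12)
E
```

```text
time: 24.18
tcp_pos: [0.4581, -0.3271, 0.1978]
tool_rot: [-0.001, 0.902, -0.432, -0.001]
wrist_force: [-0.4, 0.8, -3.3]
width: 0.407
t 24.18 now [ 458.1 -327.1  197.8] ang -51.2 tilt 0.17 F [-0.4  0.8 -3.3] w 35.8 q6 94.0
ROW -101.9 -352.2 -1.9 124.2
```

View pics/qs.png

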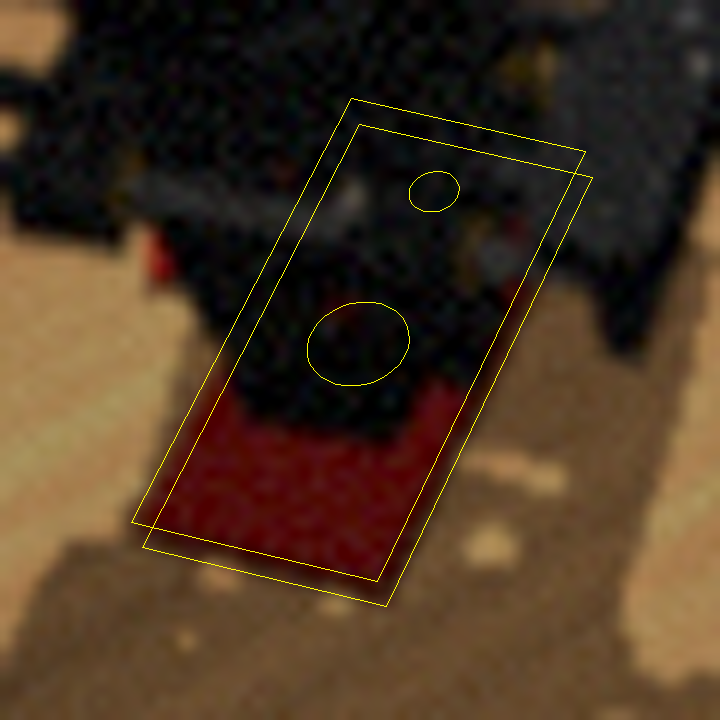

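View pics/qt.png

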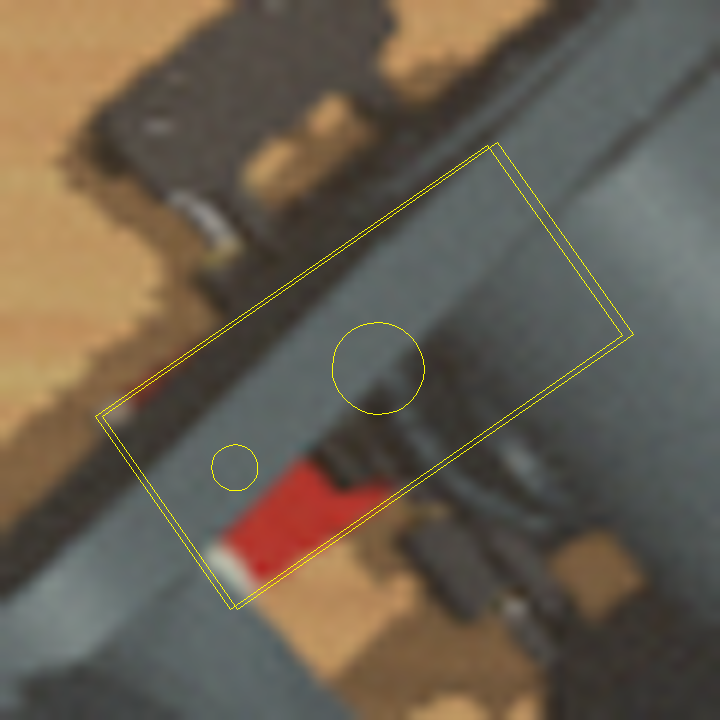

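```bash
python3 -m handwheel '0 0 -20 -10;0 0 -25 -20;0 0 -25 -30;0 0 -25 -40;0 0 -25 -52' 0.1;python3 go.py 668.6 -27 220 60
```

```text
time: 25.0
tcp_pos: [0.4585, -0.3277, 0.2236]
tool_rot: [-0.001, 1.0, -0.001, -0.001]
wrist_force: [-1.3, -0.4, -3.9]
width: 0.408
t 25.0 now [ 458.5 -327.7  223.6] ang -0.1 tilt 0.11 F [-1.3 -0.4 -3.9] w 35.9 q6 42.0
ROW 209.5 -301.1 3.8 -60.1
```

```bash
python3 -m handwheel '210 -301 0 -60;210 -301 0 -60;210 -301 0 -60;210 -301 0 -60;210 -301 0 -60' 0.1;python3 go.py 668.6 -27 223 160;
```

```text
time: 25.62
tcp_pos: [0.6402, -0.0712, 0.2235]
tool_rot: [-0.001, 0.893, 0.451, -0.001]
wrist_force: [1.3, -0.6, -3.5]
width: 0.408
t 25.62 now [640.2 -71.2 223.5] ang 53.6 tilt 0.09 F [ 1.3 -0.6 -3.5] w 35.9 q6 20.0
ROW 52.4 -3.4 0.5 -106.4
```

```bash
python3 -m handwheel '52 -3 0 -106;52 -3 0 -106;52 -3 0 -106;52 -3 0 -106;52 -3 0 -106' 0.1;python3 go.py 668.6 -27 223 184.5;
```

```text
time: 26.25
tcp_pos: [0.6679, -0.0294, 0.2231]
tool_rot: [-0.001, 0.592, 0.806, -0.0]
wrist_force: [0.6, -0.4, -3.8]
width: 0.407
t 26.25 now [667.9 -29.4 223.1] ang 107.3 tilt 0.14 F [ 0.6 -0.4 -3.8] w 35.8 q6 -30.0
ROW 2.1 1.4 0.1 -77.2
```

```bash
python3 -m handwheel '1 1 0 -77;1 1 0 -77;1 1 0 -77;1 1 0 -77;1 1 0 -77' 0.1;python3 -m handwheel '0 0 0 -23.5;0 0 0 -23.5;0 0 0 -23.5;0 0 0 -23.5' 0.1;python3 go.py 668.6 -27 200 184.5;
```

```text
time: 26.88
tcp_pos: [0.6685, -0.0283, 0.2231]
tool_rot: [-0.001, 0.165, 0.986, 0.0]
wrist_force: [0.8, -0.4, -2.4]
width: 0.404
time: 27.38
tcp_pos: [0.6687, -0.0284, 0.2239]
tool_rot: [-0.001, -0.035, 0.999, 0.0]
wrist_force: [0.3, -0.4, -2.7]
width: 0.405
t 27.38 now [668.7 -28.4 223.9] ang -176.0 tilt 0.07 F [ 0.3 -0.4 -2.7] w 35.7 q6 -107.0
ROW 0.0 1.3 23.9 -0.5
```

```bash
python3 -m handwheel '0 1.2 0 -0.5;0 1.2 20 -0.5;0 1.2 40 -0.5;0 1.2 40 -0.5;0 1.2 40 -0.5' 0.1;python3 go.py 668.6 -27 180 184.5;
cat > ovc.py <<'E'
from ov import *
import sys
S=snap('scene');T=snap('top');p=manip.state()['tcp_pos']
for d,n in((S,'s'),(T,'t')): draw(d,d['frame'],platec(p[0],p[1],np.radians(1.6),p[2]-.0768)+fixc(.6685,-.027,np.radians(1.6)),[.68,-.027,.1],sys.argv[1]+n,(33,33),12)
E
python3 ovc.py r1
```

```text
time: 28.0
tcp_pos: [0.6689, -0.0272, 0.1844]
tool_rot: [-0.0, -0.041, 0.999, 0.0]
wrist_force: [-0.2, 0.2, -2.8]
width: 0.408
t 28.0 now [668.9 -27.2 184.4] ang -175.3 tilt 0.04 F [-0.2  0.2 -2.8] w 35.9 q6 -107.0
ROW 0.2 0.3 4.4 0.2
```

View pics/r1s.png

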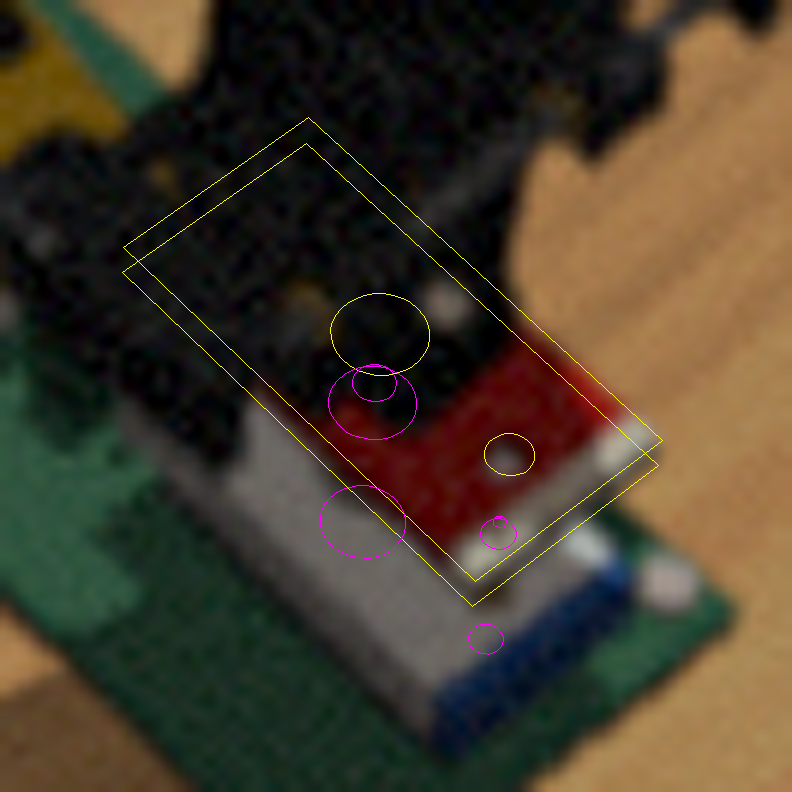

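View pics/r1t.png

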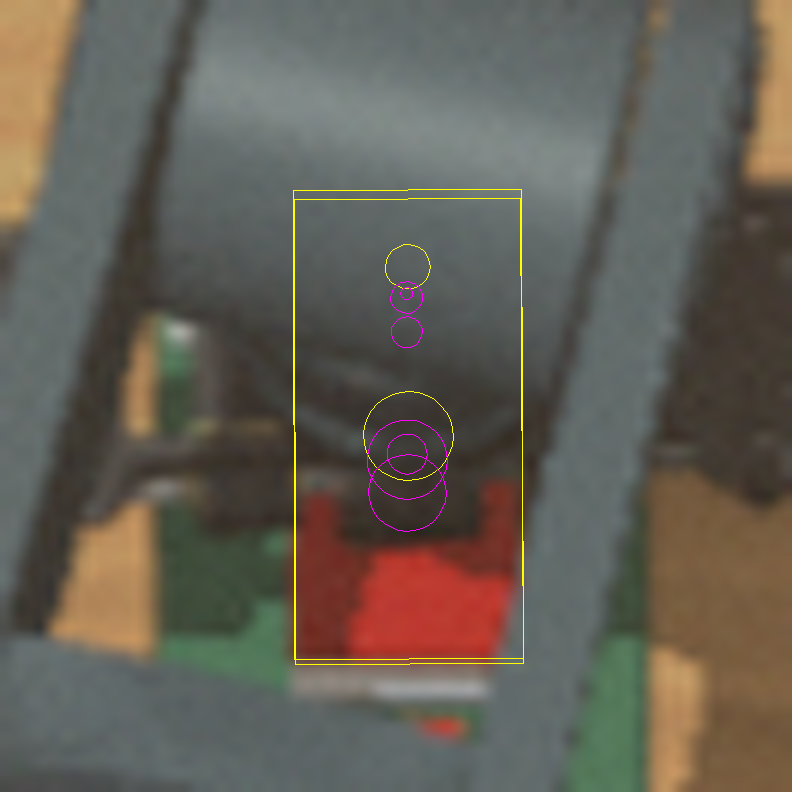

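```bash
python3 -m handwheel '0.3 0.2 6 0.2;0.3 0.2 14 0.2;0.3 0.2 20 0.2;0.3 0.2 24 0.2;0.3 0.2 24 0.2' 0.1;python3 go.py 668.6 -27 137.5 184.5;
```

```text
time: 28.72
tcp_pos: [0.6683, -0.027, 0.1602]
tool_rot: [-0.0, -0.039, 0.999, 0.0]
wrist_force: [-0.0, -0.1, -3.1]
width: 0.408
t 28.73 now [668.3 -27.  160.2] ang -175.5 tilt 0.06 F [-0.  -0.1 -3.1] w 35.9 q6 -107.0
ROW -0.3 -0.1 22.7 -0.0
```

```bash
python3 -m handwheel '-0.2 0 8 0;-0.2 0 15 0;-0.2 0 20 0;-0.2 0 21.5 0;-0.2 0 21.5 0' 0.1;python3 go.py 668.6 -27 137 184.5;python3 -m handwheel '0 0 0 0;0 0 0 0';python3 go.py 668.6 -27 137 184.5
```

```text
time: 29.35
tcp_pos: [0.6688, -0.027, 0.1392]
tool_rot: [-0.0, -0.039, 0.999, -0.0]
wrist_force: [0.3, 0.9, -2.4]
width: 0.408
t 29.35 now [668.8 -27.  139.2] ang -175.5 tilt 0.01 F [ 0.3  0.9 -2.4] w 35.9 q6 -107.0
ROW 0.2 0.0 2.2 -0.0
time: 29.6
tcp_pos: [0.6689, -0.027, 0.1396]
tool_rot: [0.0, -0.039, 0.999, -0.0]
wrist_force: [-0.2, 0.1, -3.9]
width: 0.406
t 29.6 now [668.9 -27.  139.6] ang -175.5 tilt 0.03 F [-0.2  0.1 -3.9] w 35.7 q6 -107.0
ROW 0.3 0.1 2.6 -0.0
```

```bash
python3 -m handwheel '0.2 0 2 0;0.2 0 3 0;0.2 0 3 0;0.2 0 3 0' 0.1;python3 go.py 668.6 -27 137 184.5; python3 -m handwheel '0 0 0 0;0 0 0 0;0 0 0 0;0 0 0 0' 0.7;python3 go.py 668.6 -27 137 184.5
```

```text
time: 30.1
tcp_pos: [0.6686, -0.027, 0.1368]
tool_rot: [0.0, -0.039, 0.999, -0.0]
wrist_force: [-2.9, 0.1, 3.8]
width: 0.405
t 30.1 now [668.6 -27.  136.8] ang -175.5 tilt 0.01 F [-2.9  0.1  3.8] w 35.6 q6 -107.0
ROW 0.0 0.0 -0.2 0.0
time: 30.6
tcp_pos: [0.6686, -0.027, 0.1362]
tool_rot: [0.0, -0.039, 0.999, -0.0]
wrist_force: [0.1, -0.7, 0.6]
width: 0.698
t 30.6 now [668.6 -27.  136.2] ang -175.5 tilt 0.0 F [ 0.1 -0.7  0.6] w 61.4 q6 -107.0
ROW 0.0 0.0 -0.8 -0.0
```

```bash
python3 -m handwheel '0 0 0 0;0 0 0 0;0 0 0 0;0 0 0 0;0 0 0 0' 0.1;python3 ovc.py r2; python3 go.py 668.6 -27 137 184.5; python3 -m handwheel '0 0 0 -8;0 0 0 -16;0 0 0 -24;0 0 0 -32;0 0 0 -38' 0.1;python3 go.py 668.6 -27 137 184.5
```

```text
time: 31.22
tcp_pos: [0.6686, -0.027, 0.1363]
tool_rot: [0.0, -0.039, 0.999, 0.0]
wrist_force: [-0.4, -0.7, -0.2]
width: 0.408
t 31.32 now [668.6 -27.  136.3] ang -175.5 tilt 0.0 F [ 0.2  0.4 -0.4] w 35.7 q6 -107.0
ROW -0.0 0.0 -0.7 -0.0
time: 31.95
tcp_pos: [0.6684, -0.0268, 0.1363]
tool_rot: [-0.0, -0.364, 0.931, 0.0]
wrist_force: [-0.5, -0.9, 1.0]
width: 0.404
t 31.95 now [668.4 -26.8 136.3] ang -137.3 tilt 0.03 F [-0.5 -0.9  1. ] w 35.6 q6 -145.0
ROW 0.0 -0.2 -0.7 38.2
```

View pics/r2s.png

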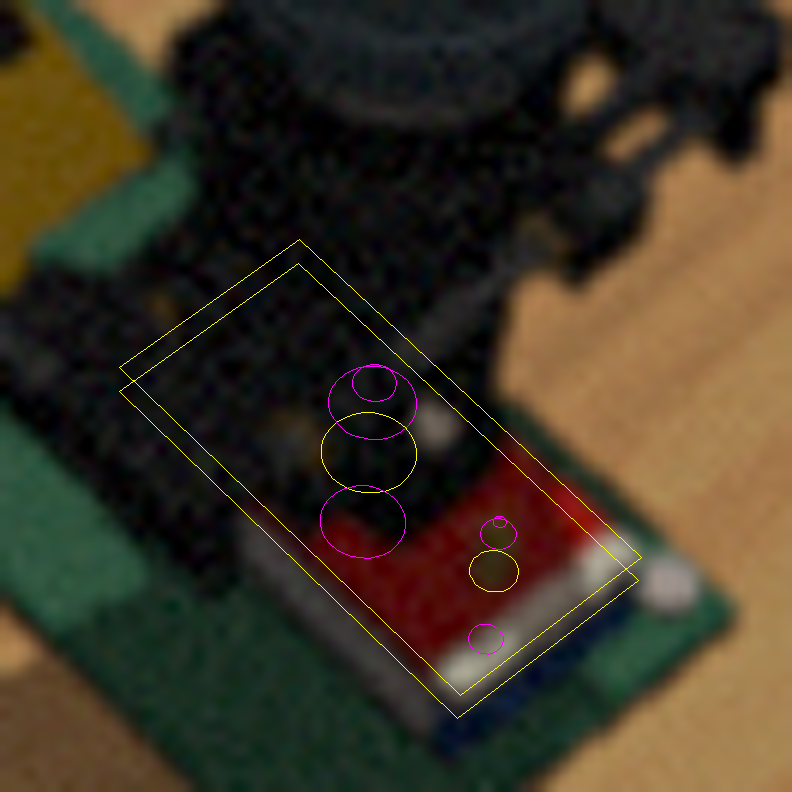

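```bash
python3 -c "
from h import *
print(manip.state()['torque'])"; python3 -m handwheel '0 0 0 -2;0 0 0 -4;0 0 0 -4' 0.1; python3 -c "
from h import *
print(manip.state()['torque'])"; python3 -m handwheel '0 0 0 -2;0 0 0 -4;0 0 0 -4' 0.1; python3 -c "
from h import *
print(manip.state()['torque'])"; python3 go.py 668.6 -27 137 184.5
```

```text
[ 0.20432187  0.00073502 -0.05909799]
time: 32.33
tcp_pos: [0.6685, -0.0268, 0.1363]
tool_rot: [-0.0, -0.395, 0.919, 0.0]
wrist_force: [-2.6, 1.8, 1.5]
width: 0.405
[0.36012585 0.11381449 0.00084951]
time: 32.7
tcp_pos: [0.6686, -0.0273, 0.1363]
tool_rot: [-0.0, -0.427, 0.904, -0.0]
wrist_force: [-1.2, -0.4, 0.4]
width: 0.408
[ 0.12591924  0.08841634 -0.08821943]
t 32.7 now [668.6 -27.3 136.3] ang -129.5 tilt 0.02 F [-1.2 -0.4  0.4] w 35.9 q6 -153.0
ROW -0.2 0.2 -0.7 46.0
```

```bash
python3 -m handwheel '0 0 0 0;0 0 0 0;0 0 0 0' 0.7;python3 -m handwheel '0 0 -60 0;0 0 -110 0;0 0 -110 0;0 0 -110 0'; cat > nutv.py <<'E'
from m1 import *
from ov import *
import sys
a=np.radians(float(sys.argv[2])); x,y=.6686,-.0268
N=(x,y,a); r=[]
for z in(.0105,.0385): r.append((plate_pts(*N,.06+z,0,-.027,.027,.018)[:4],(0,255,0)))
r.append((circ(*N,0,.012,.0985),(0,255,0)))
for d,n in((S,'s'),(T,'t')): draw(d,d['frame'],platec(x,y,np.radians(1.6),.06)+r,[.675,-.027,.08],sys.argv[1]+n,(26,26),14)
E
python3 nutv.py n1 47.4
```

```text
time: 33.08
tcp_pos: [0.6687, -0.0271, 0.1363]
tool_rot: [0.0, -0.427, 0.904, -0.0]
wrist_force: [0.3, 0.0, 0.4]
width: 0.694
time: 33.58
tcp_pos: [0.6683, -0.027, 0.2459]
tool_rot: [-0.0, -0.427, 0.904, 0.0]
wrist_force: [0.2, 0.3, -0.4]
width: 0.706
```

View pics/n1s.png

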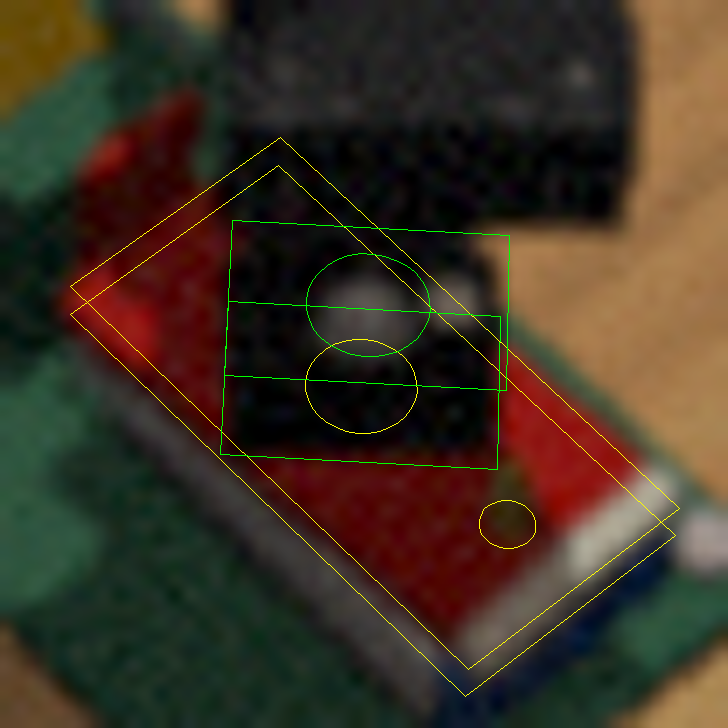

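View pics/n1t.png

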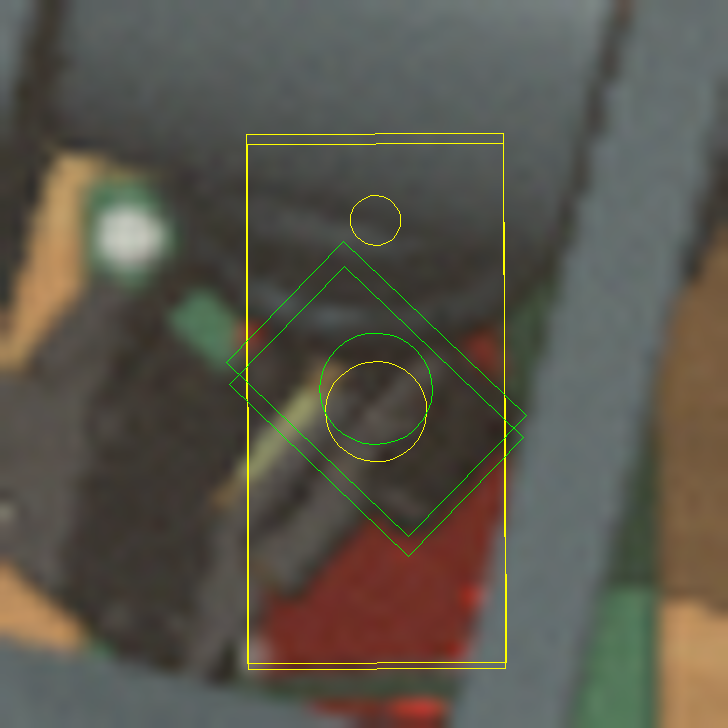

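```bash
python3 - <<'E'
from h import *
S=snap('scene'); 
import os
cv2.imwrite('pics/n2.png',cv2.resize(S['frame'][205:255,315:375],None,fx=12,fy=12,interpolation=cv2.INTER_CUBIC))
for a in (40,42,44,46,47.4,49,51):
    uv=proj(S,plate_pts(.6686,-.0268,np.radians(a),.0985,0,-.027,.027,.018)[:4]); 
    print(a,[round(float(np.degrees(np.arctan2(*(uv[j]-uv[i])[::-1]))),1) for i,j in((0,1),(1,2))],np.round(uv-[315,205],1).tolist())
E
```

```text
40 [9.3, -79.7] [[17.8, 30.1], [37.7, 33.4], [39.7, 22.5], [20.1, 19.3]]
42 [7.6, -82.1] [[18.0, 30.5], [38.0, 33.1], [39.5, 22.2], [19.8, 19.6]]
44 [6.0, -84.6] [[18.2, 30.8], [38.2, 32.9], [39.3, 21.9], [19.5, 19.8]]
46 [4.3, -87.0] [[18.4, 31.1], [38.5, 32.6], [39.1, 21.6], [19.3, 20.1]]
47.4 [3.1, -88.7] [[18.5, 31.3], [38.7, 32.4], [38.9, 21.4], [19.1, 20.3]]
49 [1.8, -90.6] [[18.7, 31.6], [38.8, 32.2], [38.7, 21.1], [18.9, 20.5]]
51 [0.1, -93.0] [[18.9, 31.8], [39.1, 31.9], [38.5, 20.8], [18.7, 20.8]]
```

View pics/n2.png

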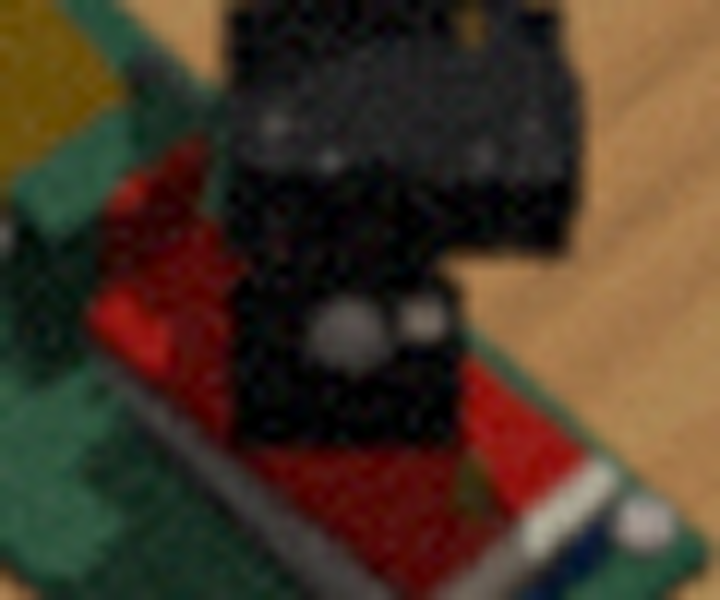

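```bash
python3 -m handwheel '0 0 50 0;0 0 90 0;0 0 106 0;0 0 109.5 0;0 0 109.5 0' 0.7; python3 go.py 668.6 -27 136.5 231; python3 -m handwheel '0 0 0 0;0 0 0 0;0 0 0 0;0 0 0 0;0 0 0 0' 0.1;python3 go.py 668.6 -27 136.5 230.5
```

```text
time: 34.35
tcp_pos: [0.6693, -0.0272, 0.1379]
tool_rot: [0.001, -0.427, 0.904, -0.001]
wrist_force: [-0.5, 0.1, 0.9]
width: 0.701
t 34.35 now [669.3 -27.2 137.9] ang -129.5 tilt 0.1 F [-0.5  0.1  0.9] w 61.7 q6 -153.0
ROW 0.3 0.7 1.4 -0.5
time: 34.98
tcp_pos: [0.6688, -0.027, 0.1376]
tool_rot: [0.0, -0.427, 0.904, -0.0]
wrist_force: [-2.3, 0.9, 4.8]
width: 0.404
t 34.98 now [668.8 -27.  137.6] ang -129.5 tilt 0.04 F [-2.3  0.9  4.8] w 35.6 q6 -153.0
ROW 0.2 0.2 1.1 -0.0
```

```bash
python3 -m handwheel '0 0 0 9;0 0 0 18;0 0 0 27;0 0 0 36;0 0 0 45' 0.1;python3 go.py 668.6 -27 136.5 0; python3 -m handwheel '0 0 0 9;0 0 0 18;0 0 0 27;0 0 0 35;0 0 0 41' 0.1;python3 -m handwheel '0 0 0 0;0 0 0 0';python3 go.py 668.6 -27 136.5 0; python3 -m handwheel '0 0 0 0;0 0 0 0;0 0 0 0' 0.7;python3 -m handwheel '0 0 -60 0;0 0 -110 0;0 0 -110 0;0 0 -110 0'; python3 nutv.py n3 -38
```

```text
time: 35.6
tcp_pos: [0.6691, -0.0275, 0.1376]
tool_rot: [0.001, -0.045, 0.999, -0.001]
wrist_force: [-1.1, -1.2, 4.4]
width: 0.405
t 35.6 now [669.1 -27.5 137.6] ang -174.8 tilt 0.1 F [-1.1 -1.2  4.4] w 35.7 q6 -108.0
ROW 0.5 0.5 1.1 -174.8
time: 36.22
tcp_pos: [0.669, -0.0281, 0.1376]
tool_rot: [0.001, 0.307, 0.952, -0.001]
wrist_force: [-2.5, -3.4, 4.4]
width: 0.405
time: 36.48
tcp_pos: [0.669, -0.0281, 0.1376]
tool_rot: [0.001, 0.304, 0.953, -0.001]
wrist_force: [-2.4, -4.0, 5.5]
width: 0.402
t 36.48 now [669.  -28.1 137.6] ang 144.6 tilt 0.11 F [-2.4 -4.   5.5] w 35.4 q6 -67.0
ROW 0.9 0.7 1.1 144.6
time: 36.85
tcp_pos: [0.6684, -0.0267, 0.1363]
tool_rot: [-0.0, 0.305, 0.952, 0.0]
wrist_force: [-0.1, 0.6, -0.5]
width: 0.696
time: 37.35
tcp_pos: [0.6682, -0.0268, 0.2462]
tool_rot: [-0.0, 0.305, 0.952, 0.0]
wrist_force: [-0.4, 1.1, -1.0]
width: 0.699
```

View pics/n3s.png

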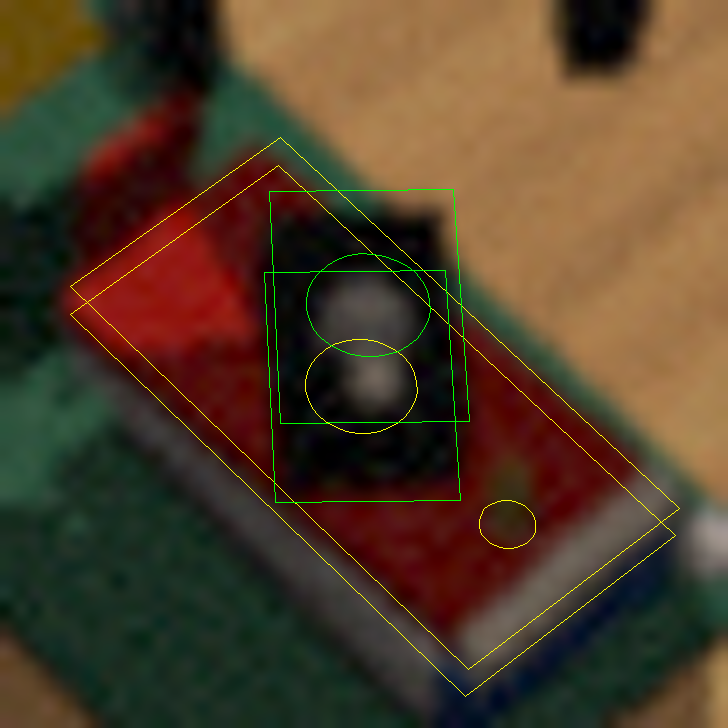

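View pics/n3t.png

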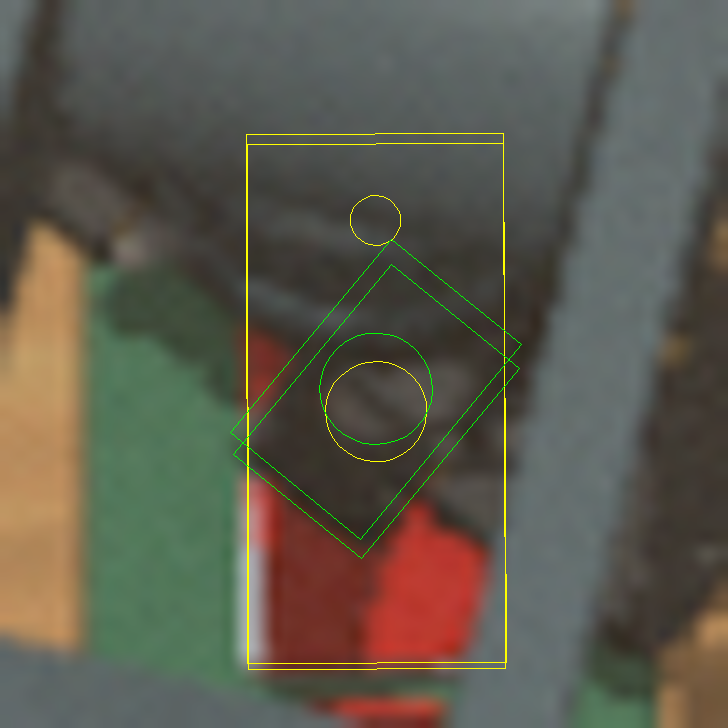

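```bash
python3 - <<'E'
from h import *
T=snap('top');S=snap('scene')
for n,d in(('top',T),('scene',S)):
    f=np.load(f'/tmp/{n}0.npz')['f']; L=cv2.cvtColor(f,cv2.COLOR_BGR2LAB)
    m=(L[...,0]<85); u,v=proj(d,[[.51,-.03,.058]])[0].astype(int); mm=np.zeros_like(m);mm[v-12:v+12,u-12:u+12]=m[v-12:v+12,u-12:u+12]
    for b in blobs(d,mm,.058): print(n,b)
E
python3 go.py 512 -31 246 91.6
```

```text
top (np.int32(235), (np.float64(328.5), np.float64(213.0)), array([495.7, -31.3], dtype=float32), [array([495.6, -29.9]), array([36.5, 54.7]), np.float64(1.4)])
scene (np.int32(283), (np.float64(303.5), np.float64(202.0)), array([496.4, -32. ], dtype=float32), [array([495.7, -32.6]), array([53.9, 60.8]), np.float64(2.1)])
t 37.55 now [667.8 -26.8 244.7] ang 144.5 tilt 0.19 F [ 1.   0.6 -0.5] w 61.9 q6 -67.0
ROW 124.4 -93.9 -0.8 52.9
```

```bash
python3 -m handwheel '137 -96 0 -37;137 -96 0 -37;137 -96 0 -37;137 -96 0 -37;137 -96 0 -37' 0;python3 go.py 496 -31.8 140 181.6
```

```text
time: 38.17
tcp_pos: [0.5009, -0.0256, 0.2464]
tool_rot: [-0.0, -0.013, 1.0, 0.0]
wrist_force: [0.2, -0.5, 0.2]
width: 0.157
t 38.17 now [500.9 -25.6 246.4] ang -178.6 tilt 0.04 F [ 0.2 -0.5  0.2] w 13.8 q6 -108.0
ROW 4.9 -6.1 106.4 -0.2
```

```bash
python3 -m handwheel '5 6 50 0;5 6 90 0;5 6 106 0;5 6 106 0;5 6 106 0' 0;python3 go.py 496 -31.8 122 181.6
```

```text
time: 38.8
tcp_pos: [0.4974, -0.0201, 0.1421]
tool_rot: [0.001, -0.013, 1.0, -0.0]
wrist_force: [0.1, -0.0, 0.0]
width: 0.004
t 38.8 now [497.4 -20.1 142.1] ang -178.5 tilt 0.13 F [ 0.1 -0.   0. ] w 0.4 q6 -107.0
ROW 1.7 -11.7 20.1 -0.1
```

```bash
python3 -m handwheel '1 -11.7 0 0;1 -11.7 10 0;1 -11.7 20 0;1 -11.7 28 0;1 -11.7 34 0' 0;python3 go.py 496 -31.8 98 181.6; python3 -m handwheel '0 0 4 0;0 0 8 0;0 0 8 0';python3 go.py 496 -31.8 98 181.6
```

```text
time: 39.42
tcp_pos: [0.4944, -0.0315, 0.1061]
tool_rot: [-0.002, -0.013, 1.0, 0.0]
wrist_force: [-6.1, -1.2, 8.9]
width: 0.001
t 39.42 now [494.4 -31.5 106.1] ang -178.5 tilt 0.18 F [-6.1 -1.2  8.9] w 0.1 q6 -109.0
ROW -1.6 -0.4 8.1 -0.1
time: 39.8
tcp_pos: [0.4937, -0.0315, 0.0984]
tool_rot: [-0.003, -0.013, 1.0, 0.0]
wrist_force: [-9.5, -2.0, 13.8]
width: 0.006
t 39.8 now [493.7 -31.5  98.4] ang -178.5 tilt 0.29 F [-9.5 -2.  13.8] w 0.5 q6 -109.0
ROW -2.3 -0.4 0.4 -0.1
```

```bash
python3 -m handwheel '0 0 1.5 0;0 0 1.5 0';python3 -m handwheel '0 0 1.5 0;0 0 1.5 0;0 0 1.5 0'; python3 -c "
from h import *
d=snap('scene');cv2.imwrite('pics/p1.png',cv2.resize(d['frame'][170:250,270:370],None,fx=7,fy=7,interpolation=cv2.INTER_CUBIC))"
```

```text
time: 40.05
tcp_pos: [0.4938, -0.0315, 0.0981]
tool_rot: [-0.003, -0.014, 1.0, -0.0]
wrist_force: [-15.3, -1.6, 26.2]
width: 0.005
time: 40.42
tcp_pos: [0.4938, -0.0315, 0.0978]
tool_rot: [-0.003, -0.014, 1.0, -0.0]
wrist_force: [-20.4, -0.8, 40.9]
width: 0.005
```

View pics/p1.png

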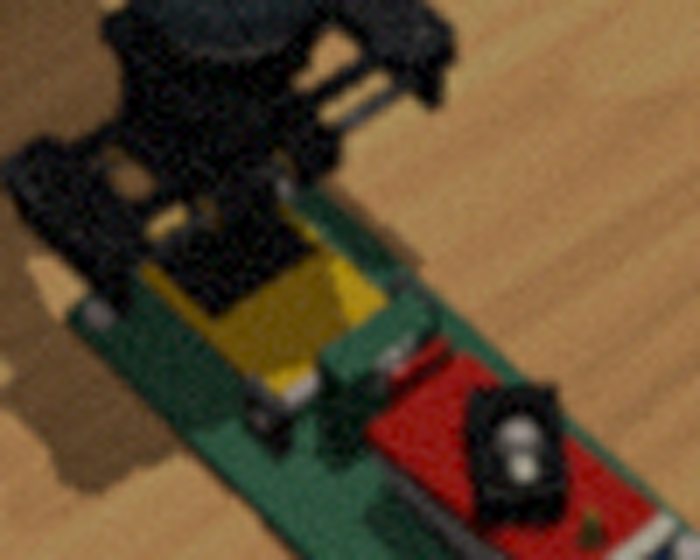

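```bash
python3 -m handwheel '0 0 -6 0;0 0 -14 0;0 0 -24 0;0 0 -34 0;0 0 -60 0'; python3 -m handwheel '0 0 -60 0;0 0 -100 0;60 0 -100 0;120 0 -100 0;150 0 -100 0';python3 go.py 496 -31.8 98 181.6; python3 nutv.py e -36; python3 -c "
from h import *
d=snap('scene','e0');cv2.imwrite('pics/e1.png',cv2.resize(d['frame'][170:285,270:410],None,fx=5.2,fy=5.2,interpolation=cv2.INTER_CUBIC))"
```

```text
time: 41.1
tcp_pos: [0.4938, -0.0309, 0.1546]
tool_rot: [-0.002, -0.013, 1.0, 0.001]
wrist_force: [-0.3, -0.4, 1.0]
width: 0.008
time: 41.72
tcp_pos: [0.3426, -0.0346, 0.2546]
tool_rot: [-0.001, -0.013, 1.0, 0.0]
wrist_force: [1.3, 0.6, 0.3]
width: -0.001
t 41.73 now [342.6 -34.6 254.6] ang -178.5 tilt 0.16 F [1.3 0.6 0.3] w -0.1 q6 -117.0
ROW -153.8 -1.4 156.2 -0.1
```

View pics/e1.png

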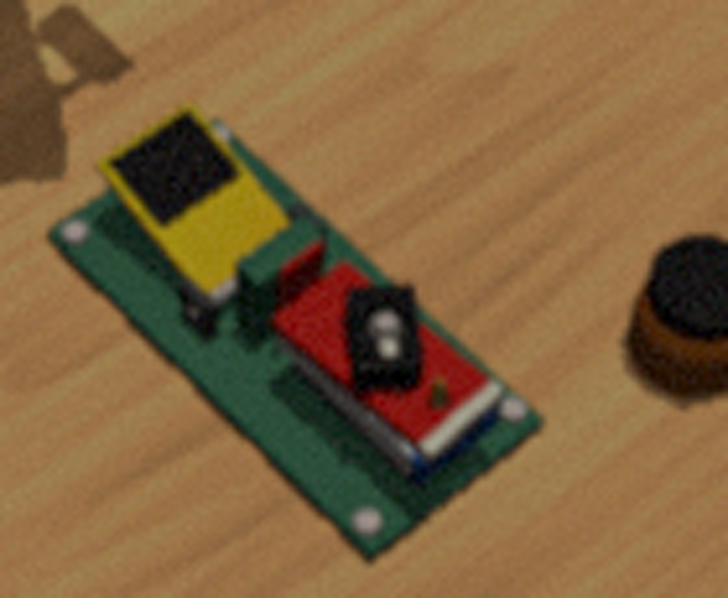

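View pics/et.png

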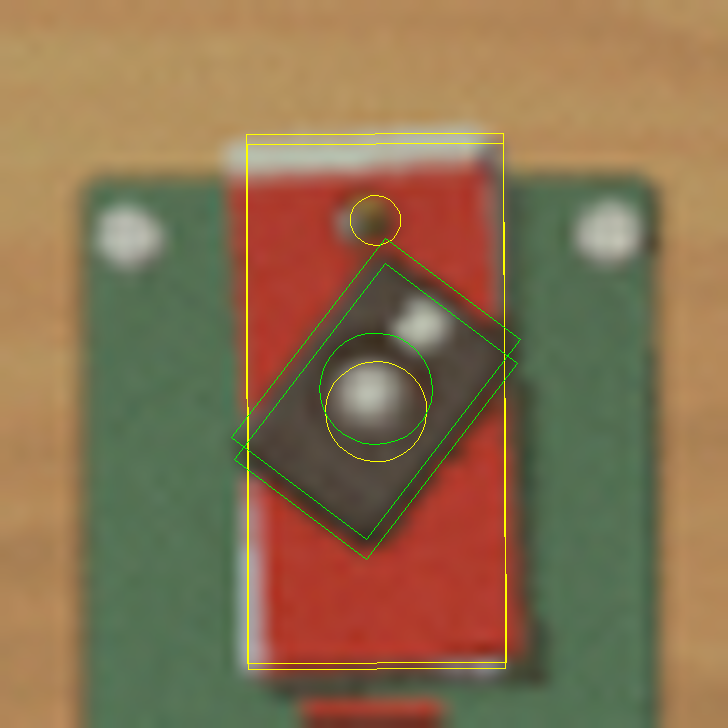

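View pics/es.png

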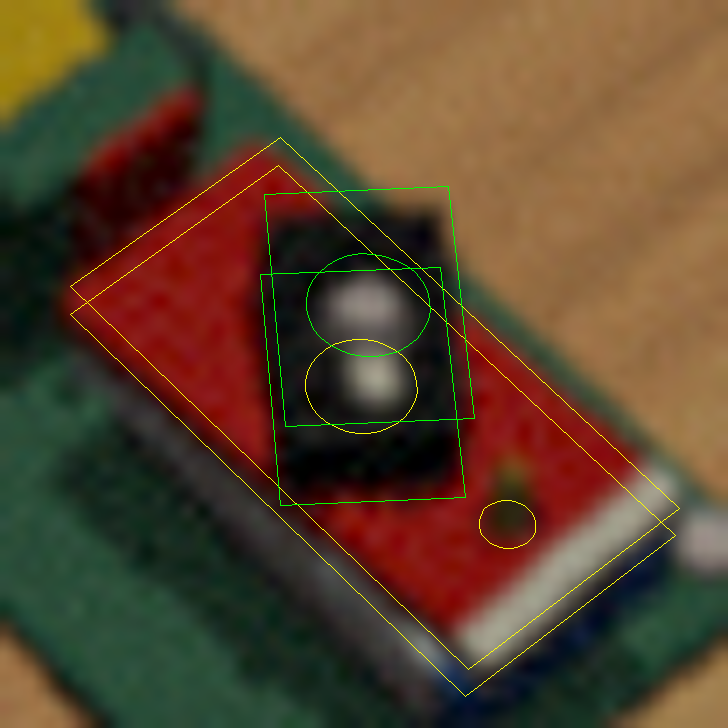

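```bash
python3 -c "
from h import *
d=snap('top','f')
for t in ['tin','jar','screwdriver']: print(t,[ (round(r['p'],2),np.round(r['rect'])) for r in manip.cut_out(d,t)][:2])
print(manip.finish_job())"
```

```text
tin [(0.85, array([389., 138., 408., 161.]))]
jar [(0.75, array([262., 118., 286., 149.]))]
screwdriver [(0.55, array([458., 194., 524., 204.])), (0.48, array([316., 192., 338., 223.]))]
the job is handed in; nothing more can be done
None
```

View pics/f.png

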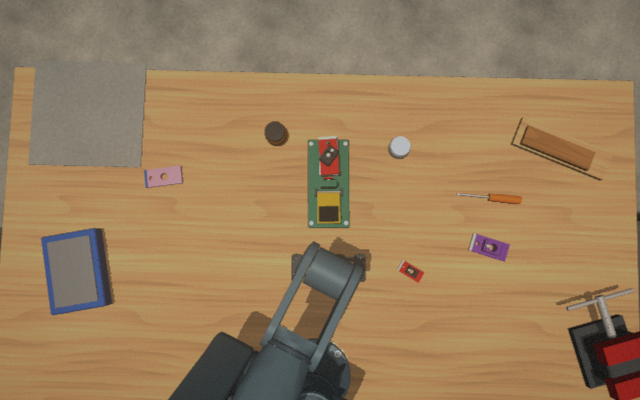

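I stacked both white blanks on the stud and pin, lowered the larger red cover over them, and turned the nut back to its stop and then forward. I then pressed the pedal to its stop, let it come up, and handed the job in at about 42 s. No verdict came back.

- **Blanks:** only two white blanks were in the scene, and both went down flat with no sideways force. I left the pink look-alike alone.
- **Cover:** it had been knocked about 25 mm aside while I placed the blanks, so I measured it again before gripping it.
- **Nut:** I turned it back 46°; a picture showed it at or very near the stop, though I felt no clear torque rise there. I then turned it forward about 86°, so by the pictures it ends at about 0.65–0.7 rad, where 0.50 is needed.
- **Pedal:** the force rose to 41 N vertically and about 45 N in all while the pedal no longer moved. That is above the 40 N limit for the arm and gripper body, but only the closed fingertips were touching. The pedal then came back up.
- **Last pictures:** the cover lies flat on the blanks but is turned about 3–4° anticlockwise, which is within the play on the pin. The tin, jar and screwdriver had not visibly moved.

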